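# Fit lens panels into street-lamp heads and pile the spares

### The arm

A 6-joint arm with a two-finger parallel gripper is mounted at the origin on the work surface. World frame = base frame: x ahead of the robot, y to its left, z up, the work surface at z = 0. Lengths are in m, angles in degrees, forces in N, time in s.
With the tool pointing down it reaches from about 0.35 to 0.875 m from the base axis. Payload 4.2 kg.
Tool frame: the origin (TCP) lies midway between the tips of the shut fingers; the grasp point (between the pads) lies 19 mm behind it; y points along the fingers, x is the direction in which the jaws open and shut, and the axes are right-handed (so a half turn about y gives the same grasp; the last joint's range is limited). The gripper opens to 87 mm and grips with 3 to 60 N. Pads are 19 mm wide; open, the fingers measure 117 mm over their backs; the gripper's body (75 mm by 190 mm) begins 51 mm behind the grasp point.
Start: joints at [79.217, 22.042, 0.453, 0, -68.411, -14.817], TCP at [0.27, 0.564, 0.223] pointing down, gripper open.
Joint ranges: [-179.83, 179.83], [-69.29, 118.12], [-61.27, 80.66], [-181.25, 117.63], [-171.15, -9.14], [-177.46, 177.46]. Speed limits (degrees/s): [159.86, 159.86, 180, 180, 180, 180].

### API

Orientations are given as a 3x3 rotation matrix whose columns are the frame's x, y, z axes.
In Python, from station import * gives the robot as it stands.
- The arm moves only by the tool jog_arm, never from a script. Its argument "series" is a list of rows, each a list of 3 entries, a list of its own where there are three numbers: the shift along the tool's x, y, z in m, then the turn, a rotation vector about the tool's x, y, z in degrees, then the finger opening in m, from 0 to 0.087. A call has 1 to 10 rows; each row shifts and turns the commanded pose from where the row before left it, along the tool's axes as they then stand; what a row does not reach is not made up. A row lasts 1/8 s, in which the tool goes at most 62.5 mm and 10.7 degrees, less where a joint would pass 70% of its speed; a pose out of reach is approached as far as the arm can. A call is refused whole if a number of a shift passes 0.0625 or a number of a turn 10.7, either way. A call with a gripper value outside its range is refused whole. The fingers move at their own pace and stop on an object; the grip force is fixed at half the most. Time passes only in rows, so rows that do not move let the fingers close. It gives the time, the measured TCP pose, the force and the opening at its end, in the units of the state.
- sense(): the state, without advancing time (a new reading comes with each control period).
- capture(name): name is "scene" or "top" or "wrist"; returns the picture (384x512x3 uint8, red, green, blue); there is no depth.
- camera_info(name): a dict with "fx", "fy", "cx", "cy" (pixels), "rvec" (rotation vector, rad) and "tvec" (3), from world to camera coordinates, as OpenCV has them. Camera axes: x right, y down, z forward; pixel columns grow to the right and rows downward; lengths in m; the calibration is good to about 2 mm. A picture is of the moment at which its call begins: read the wrist's pose just before it. camera_info takes no time and is no camera call; for the wrist camera it gives the pose at the moment of the call.
- finish_job(): hands the job in, once; it reports no verdict.
The state is a dict: "time_s": time; "joints": joint angles; "joint_velocities": joint speeds; "effort": joint torques, N m; "tcp_pos": TCP position; "ee_rot": TCP orientation; "wrist_force": force on the tool from outside, world axes, zero at the start; "moment": the same for the moment, N m; "gripper_width": opening from 0.0 (shut) to 1.0 (fully open).
Only numpy, scipy, OpenCV 4.12 (cv2) and the standard library are available. Lean on these libraries where they do the work, as an engineer would, in place of code of your own. Each camera call takes 0.05 s, during which the arm holds its last target. There are 200 camera calls.

### The job

Put the screwdriver that was left on the cardboard pad away in the blue bin. Fit one LED lens panel into the pocket of each of the two lamp heads, turned so that its tab enters the notch and it sits fully home and flat, and pile all the spare panels squarely on one another, lens side up, over the outline printed on the pad, tabs over the printed tab. Leave the glue bottle and the tape roll alone.

Things in the scene. Friction and masses are not known exactly. Their poses are not given: they have to be found in the camera images.
- lamp1: grey LED street-lamp head, fixed, lying face up: 250 x 116 mm, face 46 mm above the bench, pole spigot at its +x end. Origin on the bench under the centre of the pocket's 115 (x) x 67 (y) mm main rectangle; z up. Pocket 6 mm deep, floor at 40 mm. A seated panel has its origin over this origin, same axes, about 2.5 mm play all round, and stands 12 mm proud of the face
- lamp2: second lamp head, the same as lamp1 in shape, size and axes
- lamp1_key (a point): middle of the tab notch of lamp1's pocket, at face height: x 66, y 15, z 46 mm in the lamp's axes. The notch runs on from the +x end of the rectangle (x 57.5 to 74.5 mm), between y 0.5 and 29.5 mm, as deep as the pocket
- lamp2_key (a point): the same point of lamp2
- panel1: LED lens panel, loose, about 0.18 kg: white, 18 round lenses on top, 110 (x) x 62 (y) x 18 mm, flat both sides, plus a full-height black tab with an orange spot on its +x end: x 55 to 71 mm, y 3 to 27 mm (off centre). Origin: centre of the 110 x 62 underside; z up through the lenses. Lies lens up at any yaw. All alike; any fits either lamp; may be absent
- panel2: lens panel, the same as panel1 (may be absent)
- panel3: lens panel, the same as panel1 (may be absent)
- panel4: lens panel, the same as panel1 (may be absent)
- panel5: lens panel, the same as panel1 (may be absent)
- panel6: lens panel, the same as panel1, left lying crosswise on the face of lamp1 at the start (may be absent)
- pad: cardboard pad fixed to the bench, 160 (x) x 100 (y) x 10 mm thick, printed with the blue outline of a panel. Origin under its centre, so its top is 10 mm above the origin. A panel squarely on the outline has its origin over the pad's and its x, y axes along the pad's; the next lie on it, 18 mm higher each
- pad_mark (a point): middle of the printed tab on the pad's top: x = 66, y = 15 mm in the pad's axes
- bin: blue open plastic bin fixed to the bench, 200 (x) x 130 (y) x 50 mm high outside, walls and floor 4 mm. Origin under its centre
- driver: screwdriver, loose, 0.09 kg, lying on the pad at the start: orange flat-sided handle 85 (x) x 26 x 26 mm with a black band, steel shaft 8 mm thick from the handle's +x end, 65 mm long, 13 mm above the underside. Origin: under the middle of the handle; x along the shaft
- glue: white glue bottle, 36 mm across, 85 mm tall, standing between the lamps; leave alone. Origin under its centre
- tape: roll of yellow tape lying between the lamps, 60 mm across, 18 mm high; leave alone. Origin under its centre
Things that resemble listed ones, but are neither listed nor needed, are in the scene too. What is shaped like the panel6 but purple is not meant.

How it is judged:
By the outcome, as a careful person would: the job done as asked, in the order asked, and still so for the second after the job is handed in, with the robot touching nothing.
Of panel1, panel2, panel3, panel4, panel5, panel6 only 4 to 6 are there at a start; the rules pass over those that are not, and their reading is None.
At some moment in a run one of panel1, panel2, panel3, panel4, panel5, panel6 may be knocked a few centimetres aside while the robot is not near it.
Once in a run the grip may slacken for a moment while it holds something.
It also fails if it takes over 210 s, if anything falls off the work surface, if the arm or the gripper's body presses on something with over 40 N, if the wrist force passes 120 N, or if a joint passes its speed limit or range.

## Working session

There is one attempt and no reset: what is moved stays moved. The work goes in short steps, Python scripts to look and compute and a tool call to move; the robot and the scene stay as the last step left them, time stands still between calls to the robot, and variables do not carry over. Pictures are saved under pics/ and viewed, about 12 in all and at most 16, crops included, and the job is handed in when it is done.

Besides the shell and the picture viewer there is one more tool, called after ">>>" in YAML: its name, and indented under it one key for each argument. jog_arm: Moves the arm, as the interface text tells. Its arguments: {"type":"object","properties":{"series":{"type":"array","items":{"type":"array"}}},"required":["series"]}

```bash
mkdir -p pics; ls; cat > h.py <<'E'
from station import *
import numpy as np, cv2
def cam(n):
    c=camera_info(n); K=np.array([[c['fx'],0,c['cx']],[0,c['fy'],c['cy']],[0,0,1.]])
    R,_=cv2.Rodrigues(np.array(c['rvec'],float)); return K,R,np.array(c['tvec'],float).ravel()
def ray(C,uv,z):
    K,R,t=C; uv=np.atleast_2d(np.array(uv,float)); o=-R.T@t
    d=(R.T@np.linalg.inv(K)@np.c_[uv,np.ones(len(uv))].T).T
    return o+d*((z-o[2])/d[:,2])[:,None]
def proj(C,P):
    K,R,t=C; q=(K@(R@np.atleast_2d(P).T+t[:,None])).T; return q[:,:2]/q[:,2:]
def save(n,im): cv2.imwrite('pics/'+n+'.png',cv2.cvtColor(im,cv2.COLOR_RGB2BGR))
E
python3 - <<'E'
from h import *
s=sense(); print(s)
for n in ('scene','top','wrist'):
    C=cam(n); im=capture(n); np.save(n+'0.npy',im); save(n+'0',cv2.resize(im,(800,600),interpolation=cv2.INTER_CUBIC))
    print(n,C[0].round(1).tolist(),(-C[1].T@C[2]).round(3),C[1].round(3).tolist())
E
```

```text
pics
{'time_s': 0.0, 'joints': array([ 7.92155635e+01,  2.20916516e+01,  3.79614880e-01, -2.98518547e-02,
       -6.84109058e+01, -1.48180477e+01]), 'joint_velocities': array([ 0.06419333,  0.01296379,  0.01846171, -0.03551167,  0.05120066,
        0.01891766]), 'effort': array([ 4.21831930e-05, -3.90659916e+01,  1.87403762e+01,  4.21990067e+00,
        1.09803447e-02, -1.93638907e-04]), 'tcp_pos': array([0.26978151, 0.56310526, 0.22144686]), 'ee_rot': array([[-4.32297229e-01, -8.77397732e-04,  9.01730745e-01],
       [-9.01728492e-01, -2.01715533e-03, -4.32298111e-01],
       [ 2.19822836e-03, -9.99997581e-01,  8.08361234e-05]]), 'wrist_force': array([-0.32001243,  0.26834914,  0.82285171]), 'moment': array([ 0.04165352, -0.0513101 , -0.05352109]), 'gripper_width': 1.0003636553956226}
scene [[385.8, 0.0, 259.4], [0.0, 385.8, 190.5], [0.0, 0.0, 1.0]] [ 1.305 -0.18   0.736] [[0.233, 0.972, 0.011], [0.668, -0.152, -0.728], [-0.707, 0.177, -0.685]]
top [[407.7, 0.0, 252.7], [0.0, 407.7, 193.2], [0.0, 0.0, 1.0]] [0.388 0.014 1.134] [[-0.004, -1.0, 0.026], [-0.982, -0.001, -0.191], [0.191, -0.026, -0.981]]
wrist [[266.0, 0.0, 254.4], [0.0, 266.0, 194.9], [0.0, 0.0, 1.0]] [0.338 0.529 0.385] [[-0.432, -0.902, 0.001], [-0.866, 0.416, 0.277], [-0.25, 0.119, -0.961]]
```

View pics/top0.png

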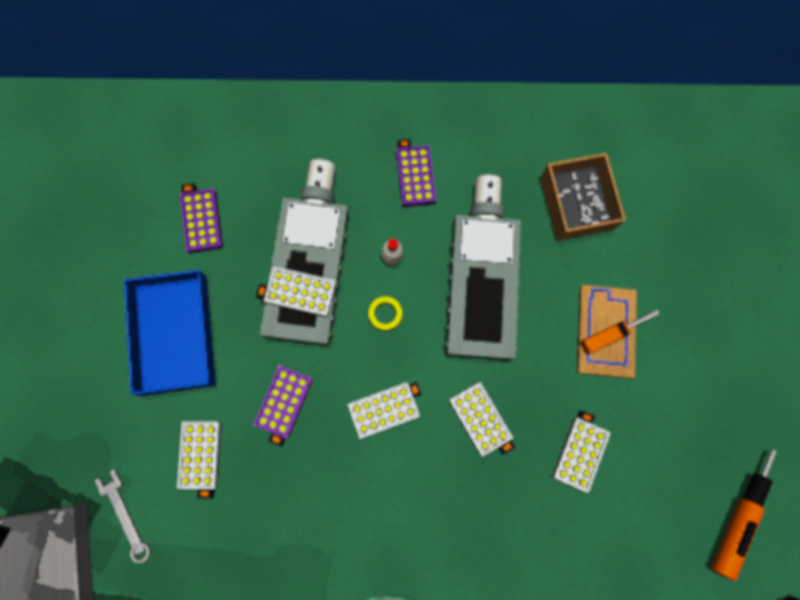

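View pics/scene0.png

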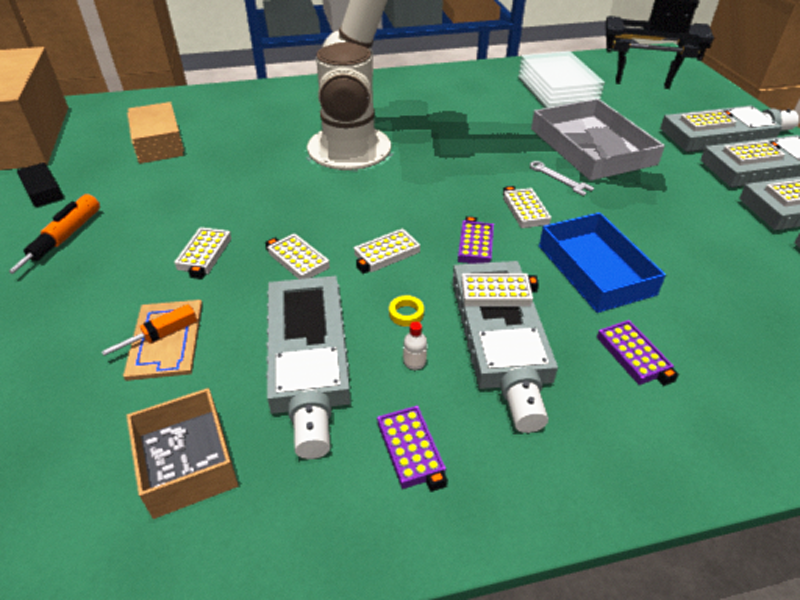

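Panels are white with a tab. The five candidates in top0 are at (200,455), (384,410), (482,418), (582,453) and (300,291, on lamp1). The three purple ones are decoys. The driver is the small one on the pad at (605,338); the big orange tool at (740,520) is not on the pad.

```bash
cat >> h.py <<'E'
def yawof(v): return np.degrees(np.arctan2(v[1],v[0]))
def panels(im,C,ztop=.018,amin=120):
    "white panels: centre, yaw of +x (toward orange tab spot); via yellow lenses + nearest orange"
    hsv=cv2.cvtColor(im,cv2.COLOR_RGB2HSV)
    yel=cv2.inRange(hsv,(20,110,110),(36,255,255)); wh=cv2.inRange(hsv,(0,0,150),(180,70,255)); org=cv2.inRange(hsv,(4,150,130),(18,255,255))
    m=cv2.morphologyEx(yel|wh,cv2.MORPH_CLOSE,np.ones((3,3)))
    n,L,S,_=cv2.connectedComponentsWithStats(m); out=[]
    no,Lo,So,Co=cv2.connectedComponentsWithStats(org)
    for i in range(1,n):
        y=(L==i)&(yel>0); w=(L==i)&(wh>0)
        if S[i,4]<amin or y.sum()<.15*S[i,4] or w.sum()<.15*S[i,4]: continue
        v,u=np.nonzero(y); z=ztop(ray(C,[[u.mean(),v.mean()]],0)[0]) if callable(ztop) else ztop
        P=ray(C,np.c_[u,v],z)[:,:2]; c=P.mean(0); ev,E=np.linalg.eigh(np.cov(P.T)); ax=E[:,1]
        O=[(np.linalg.norm(q-c),q) for q in ray(C,Co[1:],z)[:,:2]] if no>1 else []
        O=[o for o in O if .045<o[0]<.085]
        tab=None
        if O:
            tab=min(O,key=lambda o:abs(o[0]-.066))[1]-c
            if ax@tab<0: ax=-ax
        out.append((c.round(4),round(yawof(ax),1),None if tab is None else (round(ax@tab,3),round(ax[0]*tab[1]-ax[1]*tab[0],3)),np.sqrt(ev).round(4),(int(u.mean()),int(v.mean())),int(S[i,4])))
    return out
def rects(mask,C,z,amin=150):
    for c in cv2.findContours(mask,cv2.RETR_EXTERNAL,cv2.CHAIN_APPROX_NONE)[0]:
        if cv2.contourArea(c)<amin: continue
        P=ray(C,c.reshape(-1,2),z)[:,:2].astype(np.float32); (x,y),(a,b),t=cv2.minAreaRect(P*1000)
        if a<b: a,b,t=b,a,t+90
        yield np.array([x,y]).round(1),round(a,1),round(b,1),round((t+90)%180-90,1),c.reshape(-1,2).mean(0).round()
def go(x,y,z,yaw):
    "shift in tool axes now, and turn about tool y, to TCP x,y,z with jaw axis along world yaw (mod 180)"
    s=sense(); R=np.array(s['ee_rot']); d=R.T@(np.array([x,y,z])-s['tcp_pos'])
    w=(yawof(R[:,0])-yaw+90)%180-90
    print('t',round(s['time_s'],2),'shift',(d*1000).round(1),'turn y',round(w,1),'j6',s['joints'][5].round(1),'F',s['wrist_force'].round(1),'w',round(s['gripper_width']*87,1))
E
python3 - <<'E'
from h import *
im=np.load('top0.npy'); C=cam('top')
for p in panels(im,C): print(p)
hsv=cv2.cvtColor(im,cv2.COLOR_RGB2HSV)
print('black');[print(r) for r in rects(cv2.inRange(hsv,(0,0,0),(180,255,45)),C,.046)]
print('tan');[print(r) for r in rects(cv2.inRange(hsv,(8,70,120),(22,200,235)),C,.01)]
print('orange');[print(r) for r in rects(cv2.inRange(hsv,(4,215,130),(16,255,255)),C,.036,60)]
print('blue');[print(r) for r in rects(cv2.inRange(hsv,(100,150,90),(125,255,255)),C,.05,60)]
save('c1',np.hstack([cv2.resize(im[175:245,360:430],(400,400),interpolation=cv2.INTER_CUBIC),cv2.resize(im[160:230,160:230],(400,400),interpolation=cv2.INTER_CUBIC)]))
E
```

```text
(array([0.6257, 0.1538]), np.float64(78.5), (np.float64(0.067), np.float64(0.013)), array([0.0157, 0.0303]), (191, 185), 967)
(array([0.445 , 0.1722]), np.float64(166.5), (np.float64(0.079), np.float64(0.002)), array([0.0135, 0.0216]), (183, 251), 215)
(array([0.4156, 0.0053]), np.float64(-68.6), (np.float64(0.064), np.float64(0.013)), array([0.015 , 0.0294]), (245, 262), 992)
(array([ 0.3992, -0.1636]), np.float64(-150.6), (np.float64(0.062), np.float64(0.015)), array([0.0148, 0.029 ]), (307, 268), 974)
(array([ 0.3374, -0.3355]), np.float64(-25.5), (np.float64(0.064), np.float64(0.016)), array([0.0149, 0.0292]), (372, 291), 994)
(array([0.3414, 0.3195]), np.float64(178.5), (np.float64(0.062), np.float64(0.015)), array([0.0148, 0.0295]), (126, 290), 1034)
black
(array([ 230.7, -581.5]), 175.6, 41.9, -33.9, array([471., 329.]))
(array([ 596.3, -170. ]), 124.9, 61.0, -4.6, array([309., 196.]))
tan
(array([ 522.8, -394.2]), 61.8, 42.8, 85.8, array([390., 225.]))
(array([ 549.7, -397.1]), 150.0, 98.4, -6.2, array([390., 219.]))
orange
(array([ 201.9, -586.5]), 129.7, 35.2, -28.7, array([473., 345.]))
(array([ 537.3, -379.6]), 66.0, 25.0, -66.2, array([386., 216.]))
blue
(array([548.8, 376.3]), 202.6, 132.1, 7.7, array([106., 212.]))
```

View pics/c1.png

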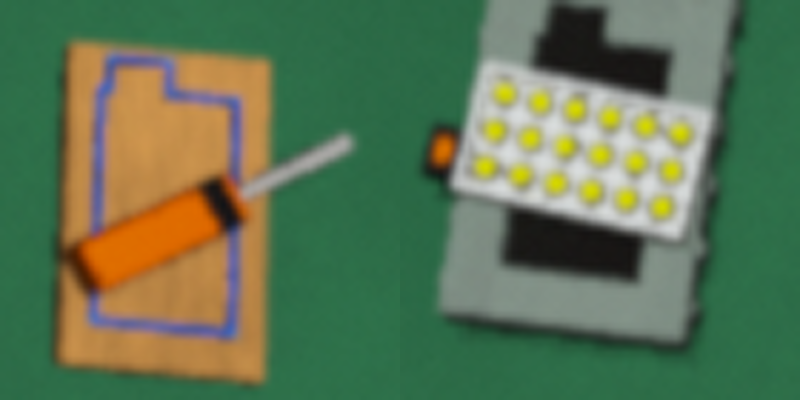

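The crop confirms the small driver lies on the pad, with its shaft towards upper right, and a white panel lies across lamp1.

```bash
python3 - <<'E'
from h import *
im=np.load('top0.npy'); C=cam('top')
print(panels(im,C,.064)[0]); print(ray(C,[[388,216]],.036))
go(.538,-.385,.20,24)
E
```

```text
(array([0.6159, 0.148 ]), np.float64(78.5), (np.float64(0.064), np.float64(0.013)), array([0.0151, 0.029 ]), (191, 185), 967)
[[ 0.53832187 -0.38594285  0.036     ]]
t 0.15 shift [739.2  23.  651.6] turn y 40.4 j6 -14.8 F [ 0.1 -0.4 -0.2] w 87.6
```

>>> jog_arm:
  series:
    - [[0.0435,0.0013,0.0383],[0,0,0],0.087]
    - [[0.0435,0.0013,0.0383],[0,0,0],0.087]
    - [[0.0435,0.0013,0.0383],[0,0,0],0.087]
    - [[0.0435,0.0013,0.0383],[0,0,0],0.087]
    - [[0.0435,0.0013,0.0383],[0,0,0],0.087]
    - [[0.0435,0.0013,0.0383],[0,0,0],0.087]
    - [[0.0435,0.0013,0.0383],[0,0,0],0.087]
    - [[0.0435,0.0013,0.0383],[0,0,0],0.087]
    - [[0.0435,0.0013,0.0383],[0,0,0],0.087]
    - [[0.0435,0.0013,0.0383],[0,0,0],0.087]

```text
time_s: 1.4
tcp_pos: [0.4276, 0.004, 0.2097]
ee_rot: [[-0.432, 0.001, 0.902], [-0.902, 0.0, -0.432], [-0.001, -1.0, 0.001]]
wrist_force: [1.0, 1.3, -0.0]
gripper_width: 1.005
```

>>> jog_arm:
  series:
    - [[0.0435,0.0013,0.0383],[0,0,0],0.087]
    - [[0.0435,0.0013,0.0383],[0,0,0],0.087]
    - [[0.0435,0.0013,0.0383],[0,0,0],0.087]
    - [[0.0435,0.0013,0.0383],[0,0,0],0.087]
    - [[0.0435,0.0013,0.0383],[0,0,0],0.087]
    - [[0.0435,0.0013,0.0383],[0,0,0],0.087]
    - [[0.0435,0.0013,0.0383],[0,0,0],0.087]
    - [[0,0,0],[0,10.1,0],0.087]
    - [[0,0,0],[0,10.1,0],0.087]
    - [[0,0,0],[0,10.1,0],0.087]

```text
time_s: 2.65
tcp_pos: [0.5374, -0.3848, 0.1996]
ee_rot: [[-0.832, -0.001, 0.555], [-0.555, 0.001, -0.832], [0.001, -1.0, -0.001]]
wrist_force: [0.5, -0.2, 0.1]
gripper_width: 1.0
```

>>> jog_arm:
  series:
    - [[0,0,0],[0,10.1,0],0.087]
    - [[0,0,0],[0,0,0],0.087]
    - [[0,0,0],[0,0,0],0.087]

```text
time_s: 3.02
tcp_pos: [0.5376, -0.3845, 0.2002]
ee_rot: [[-0.913, -0.0, 0.409], [-0.409, 0.0, -0.913], [0.0, -1.0, -0.0]]
wrist_force: [0.7, 0.5, 0.3]
gripper_width: 1.0
```

```bash
python3 - <<'E'
from h import *
go(.538,-.385,.20,24); C=cam('wrist'); im=capture('wrist'); np.save('w1.npy',im); save('w1',im)
hsv=cv2.cvtColor(im,cv2.COLOR_RGB2HSV)
print('orange');[print(r) for r in rects(cv2.inRange(hsv,(4,215,100),(16,255,255)),C,.036,60)]
print(proj(C,[[.538,-.385,.036],[.55,-.397,.01]]))
E
```

```text
t 3.02 shift [-0.2  0.2  0.6] turn y 0.1 j6 45.7 F [0.7 0.5 0.3] w 87.0
orange
[[253.61834848 180.92706761]
 [249.15956769 164.95342562]]
```

View pics/w1.png

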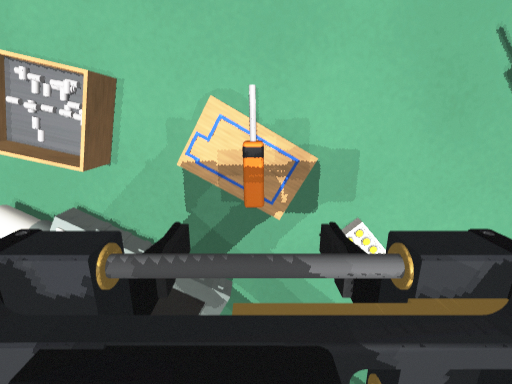

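The driver handle is centred at (253,175), aligned with the jaws. The pad outline is visible, with its tab to the upper left.

>>> jog_arm:
  series:
    - [[0,0.055,0],[0,0,0],0.07]
    - [[0,0.055,0],[0,0,0],0.07]
    - [[0,0.045,0.003],[0,0,0],0.07]
    - [[0,0.02,0],[0,0,0],0.07]
    - [[0,0.0105,0],[0,0,0],0.07]
    - [[0,0,0],[0,0,0],0.07]
    - [[0,0,0],[0,0,0],0.0]
    - [[0,0,0],[0,0,0],0.0]
    - [[0,0,0],[0,0,0],0.0]
    - [[0,0,0],[0,0,0],0.0]

```text
time_s: 4.32
tcp_pos: [0.539, -0.3874, 0.0153]
ee_rot: [[-0.914, 0.001, 0.407], [-0.407, -0.0, -0.914], [-0.0, -1.0, 0.0]]
wrist_force: [0.6, -0.3, -0.7]
gripper_width: 0.434
```

>>> jog_arm:
  series:
    - [[0,-0.03,0],[0,0,0],0]
    - [[0,-0.05,0],[0,0,0],0]
    - [[0,-0.05,0],[0,0,0],0]
    - [[0,-0.02,0],[0,0,0],0]
    - [[0,0,0],[0,0,0],0]

```text
time_s: 4.95
tcp_pos: [0.5398, -0.3877, 0.1672]
ee_rot: [[-0.914, 0.004, 0.407], [-0.407, -0.002, -0.914], [-0.003, -1.0, 0.003]]
wrist_force: [0.0, -0.3, -0.1]
gripper_width: 0.011
```

```bash
python3 - <<'E'
from h import *
go(.517,.372,.164,97.7)
C=cam('top'); im=capture('top'); np.save('t1.npy',im); save('t1',cv2.resize(im[140:300,260:512],(756,480),interpolation=cv2.INTER_CUBIC))
hsv=cv2.cvtColor(im,cv2.COLOR_RGB2HSV)
C=cam('top'); [print(r) for r in rects(cv2.inRange(hsv,(4,215,100),(16,255,255)),C,.18,60)]
E
```

```text
t 4.95 shift [-288.2    1.7 -703.3] turn y -73.7 j6 45.8 F [ 0.  -0.3 -0.1] w 1.0
(array([ 227. , -506.8]), 114.4, 32.9, -28.7, array([472., 344.]))
```

>>> jog_arm:
  series:
    - [[0,0,0],[0,0,0],0.06]
    - [[0,0,0],[0,0,0],0.06]
    - [[0,0,0],[0,0,0],0.06]
    - [[0,0,0],[0,0,0],0.06]
    - [[0,0,0],[0,0,0],0.06]
    - [[0,0,0],[0,0,0],0.06]

```text
time_s: 5.75
tcp_pos: [0.5389, -0.3874, 0.165]
ee_rot: [[-0.914, 0.0, 0.407], [-0.407, -0.0, -0.914], [-0.0, -1.0, 0.0]]
wrist_force: [0.4, 0.6, 0.4]
gripper_width: 0.601
```

```bash
python3 - <<'E'
from h import *
go(.538,-.387,.014,24); C=cam('wrist'); im=capture('wrist'); np.save('w2.npy',im); save('w2',im[40:260,100:420])
hsv=cv2.cvtColor(im,cv2.COLOR_RGB2HSV)
m=cv2.inRange(hsv,(2,180,90),(16,255,255)); m[250:]=0
[print(r) for r in rects(m,C,.036,60)]
E
```

```text
t 5.75 shift [  0.7 151.   -0.7] turn y -0.0 j6 45.8 F [0.4 0.6 0.4] w 52.3
(array([ 537.8, -383.1]), 62.9, 24.9, -65.4, array([253., 191.]))
```

View pics/w2.png

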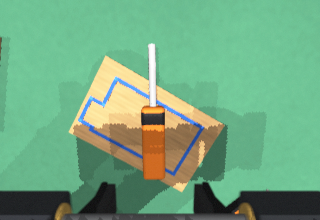

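The driver is where it was: the fingers are slow (about 8 mm per row) and had not closed. I'll retry with enough closing time.

>>> jog_arm:
  series:
    - [[0,0.055,0],[0,0,0],0.05]
    - [[0,0.055,0],[0,0,0],0.05]
    - [[0,0.03,0],[0,0,0],0.05]
    - [[0,0.011,0],[0,0,0],0.05]
    - [[0,0,0],[0,0,0],0.0]
    - [[0,0,0],[0,0,0],0.0]
    - [[0,0,0],[0,0,0],0.0]
    - [[0,0,0],[0,0,0],0.0]
    - [[0,0,0],[0,0,0],0.0]
    - [[0,0,0],[0,0,0],0.0]

```text
time_s: 7.05
tcp_pos: [0.5399, -0.3877, 0.0156]
ee_rot: [[-0.913, 0.002, 0.407], [-0.407, -0.001, -0.913], [-0.002, -1.0, 0.002]]
wrist_force: [-0.4, 1.1, 5.6]
gripper_width: 0.297
```

>>> jog_arm:
  series:
    - [[0,-0.02,0],[0,0,0],0]
    - [[0,-0.05,0],[0,0,0],0]
    - [[0,-0.05,0],[0,0,0],0]
    - [[0,-0.03,0],[0,0,0],0]
    - [[0,0,0],[0,0,0],0]

```text
time_s: 7.68
tcp_pos: [0.54, -0.3879, 0.1669]
ee_rot: [[-0.914, 0.005, 0.407], [-0.407, -0.002, -0.914], [-0.004, -1.0, 0.004]]
wrist_force: [-0.2, 0.3, -0.8]
gripper_width: 0.298
```

```bash
python3 - <<'E'
from h import *
go(.517,.372,.164,97.7)
E
```

```text
t 7.67 shift [-288.     1.  -703.6] turn y -73.7 j6 45.8 F [-0.2  0.3 -0.8] w 26.0
```

>>> jog_arm:
  series:
    - [[-0.0206,0,-0.0502],[0,0,0],0]
    - [[-0.0206,0,-0.0502],[0,0,0],0]
    - [[-0.0206,0,-0.0502],[0,0,0],0]
    - [[-0.0206,0,-0.0502],[0,0,0],0]
    - [[-0.0206,0,-0.0502],[0,0,0],0]
    - [[-0.0206,0,-0.0502],[0,0,0],0]
    - [[-0.0206,0,-0.0502],[0,0,0],0]
    - [[-0.0206,0,-0.0502],[0,0,0],0]
    - [[-0.0206,0,-0.0502],[0,0,0],0]
    - [[-0.0206,0,-0.0502],[0,0,0],0]

```text
time_s: 8.93
tcp_pos: [0.5214, 0.1563, 0.162]
ee_rot: [[-0.914, -0.003, 0.406], [-0.406, -0.001, -0.914], [0.004, -1.0, -0.0]]
wrist_force: [1.2, -0.2, -0.4]
gripper_width: 0.299
```

>>> jog_arm:
  series:
    - [[-0.0206,0,-0.0502],[0,0,0],0]
    - [[-0.0206,0,-0.0502],[0,0,0],0]
    - [[-0.0206,0,-0.0502],[0,0,0],0]
    - [[-0.0206,0,-0.0502],[0,0,0],0]
    - [[0,0,0],[0,-10.5,0],0]
    - [[0,0,0],[0,-10.5,0],0]
    - [[0,0,0],[0,-10.5,0],0]
    - [[0,0,0],[0,-10.5,0],0]
    - [[0,0,0],[0,-10.5,0],0]
    - [[0,0,0],[0,-10.5,0],0]

```text
time_s: 10.18
tcp_pos: [0.5154, 0.3711, 0.1613]
ee_rot: [[-0.047, -0.003, 0.999], [-0.999, -0.003, -0.047], [0.003, -1.0, -0.003]]
wrist_force: [-0.3, -0.3, -0.8]
gripper_width: 0.298
```

>>> jog_arm:
  series:
    - [[0,0,0],[0,-10.5,0],0]
    - [[0,0,0],[0,0,0],0]
    - [[0,0,0],[0,0,0],0]

```text
time_s: 10.55
tcp_pos: [0.516, 0.3716, 0.1627]
ee_rot: [[0.128, -0.002, 0.992], [-0.992, -0.002, 0.128], [0.001, -1.0, -0.002]]
wrist_force: [0.4, -0.4, -0.6]
gripper_width: 0.298
```

```bash
python3 - <<'E'
from h import *
go(.517,.372,.012,97.7); C=cam('wrist'); im=capture('wrist'); save('w3',im)
hsv=cv2.cvtColor(im,cv2.COLOR_RGB2HSV)
[print(r) for r in rects(cv2.inRange(hsv,(100,150,60),(125,255,255)),C,.05,500)]
T=cam('top'); im=capture('top'); np.save('t2.npy',im)
E
```

```text
t 10.55 shift [ -0.5 150.7   1.3] turn y -0.4 j6 47.0 F [ 0.4 -0.4 -0.6] w 25.9
(array([544.5, 411.3]), 199.3, 57.0, 7.6, array([215., 142.]))
(array([554.1, 339.4]), 200.4, 57.6, 7.7, array([292., 142.]))
```

View pics/w3.png

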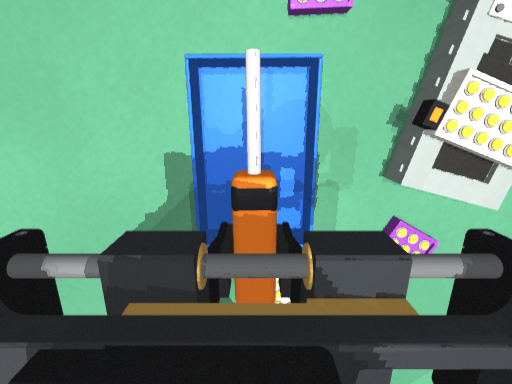

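The driver is held and centred over the bin, with its shaft tip at (253,52) in the air inside the bin walls. I'll lower it in.

>>> jog_arm:
  series:
    - [[0,0.05,0],[0,0,0],0]
    - [[0,0.05,0],[0,0,0],0]
    - [[0,0.035,0],[0,0,0],0]
    - [[0,0.014,0],[0,0,0],0]
    - [[0,0,0],[0,0,0],0]
    - [[0,0,0],[0,0,0],0.045]
    - [[0,0,0],[0,0,0],0.045]
    - [[0,0,0],[0,0,0],0.045]
    - [[0,-0.03,0],[0,0,0],0.045]
    - [[0,-0.06,0],[0,0,0],0.045]

```text
time_s: 11.9
tcp_pos: [0.5152, 0.3706, 0.1036]
ee_rot: [[0.13, -0.004, 0.991], [-0.991, -0.005, 0.13], [0.004, -1.0, -0.005]]
wrist_force: [0.1, 2.1, 0.1]
gripper_width: 0.514
```

>>> jog_arm:
  series:
    - [[0,-0.05,0],[0,0,0],0.06]
    - [[0,0,0],[0,0,0],0.087]
    - [[0,0,0],[0,0,0],0.087]

```text
time_s: 12.28
tcp_pos: [0.516, 0.3717, 0.155]
ee_rot: [[0.13, -0.0, 0.991], [-0.991, 0.0, 0.13], [-0.001, -1.0, -0.0]]
wrist_force: [-0.1, -0.8, -1.2]
gripper_width: 0.77
```

```bash
python3 - <<'E'
from h import *
C=cam('wrist'); im=capture('wrist'); save('w4',im[20:240,150:370])
# lamp panel6 target: hover, jaw across y: yaw 78.5+90
go(.616,.148,.16,168.5)
T=cam('top'); t=capture('top'); np.save('t3.npy',t)
for p in panels(t,T): print(p)
E
```

```text
t 12.32 shift [234.6  -5.9  70.2] turn y -71.0 j6 47.2 F [-0.3 -0.2 -1.2] w 71.3
(array([0.6257, 0.1536]), np.float64(78.1), (np.float64(0.067), np.float64(0.014)), array([0.0157, 0.0304]), (191, 185), 998)
(array([0.4305, 0.1796]), np.float64(158.0), (np.float64(0.062), np.float64(0.015)), array([0.0147, 0.0292]), (180, 256), 407)
(array([0.4157, 0.0051]), np.float64(-68.6), (np.float64(0.064), np.float64(0.013)), array([0.015 , 0.0295]), (245, 262), 1000)
(array([ 0.3992, -0.1636]), np.float64(-150.6), (np.float64(0.062), np.float64(0.015)), array([0.0148, 0.029 ]), (307, 268), 984)
(array([ 0.337 , -0.3355]), np.float64(-25.3), (np.float64(0.064), np.float64(0.016)), array([0.0149, 0.0291]), (372, 291), 1000)
(array([0.3409, 0.3193]), np.float64(178.8), (np.float64(0.061), np.float64(0.016)), array([0.0149, 0.0295]), (126, 291), 987)
```

View pics/w4.png

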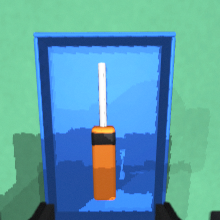

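The driver lies flat in the bin. Next, go over panel6.

>>> jog_arm:
  series:
    - [[0.047,0,0.014],[0,0,0],0.087]
    - [[0.047,0,0.014],[0,0,0],0.087]
    - [[0.047,0,0.014],[0,0,0],0.087]
    - [[0.047,0,0.014],[0,0,0],0.087]
    - [[0.047,-0.006,0.014],[0,0,0],0.087]
    - [[0,0,0],[0,-10.2,0],0.087]
    - [[0,0,0],[0,-10.2,0],0.087]
    - [[0,0,0],[0,-10.2,0],0.087]
    - [[0,0,0],[0,-10.2,0],0.087]
    - [[0,0,0],[0,-10.2,0],0.087]

```text
time_s: 13.62
tcp_pos: [0.6159, 0.1478, 0.1591]
ee_rot: [[0.856, -0.003, 0.518], [-0.518, -0.002, 0.856], [-0.002, -1.0, -0.003]]
wrist_force: [0.1, 0.0, -0.6]
gripper_width: 1.002
```

>>> jog_arm:
  series:
    - [[0,0,0],[0,-10.2,0],0.087]
    - [[0,0,0],[0,-9.8,0],0.087]
    - [[0,0,0],[0,0,0],0.087]
    - [[0,0,0],[0,0,0],0.087]

```text
time_s: 14.12
tcp_pos: [0.6163, 0.148, 0.16]
ee_rot: [[0.979, -0.001, 0.202], [-0.202, -0.001, 0.979], [-0.001, -1.0, -0.001]]
wrist_force: [-0.1, -0.6, -0.4]
gripper_width: 1.002
```

```bash
python3 - <<'E'
from h import *
go(.616,.148,.16,168.5); C=cam('wrist'); im=capture('wrist'); save('w5',im); np.save('w5.npy',im)
for p in panels(im,C,.064): print(p)
E
```

```text
t 14.12 shift [-0.3  0.  -0.1] turn y -0.1 j6 140.3 F [-0.1 -0.6 -0.4] w 87.2
(array([0.7064, 0.298 ]), np.float64(-166.3), None, array([0.0022, 0.0022]), (323, 6), 166)
(array([0.42  , 0.2978]), np.float64(73.2), None, array([0.0049, 0.0125]), (8, 80), 1272)
```

View pics/w5.png

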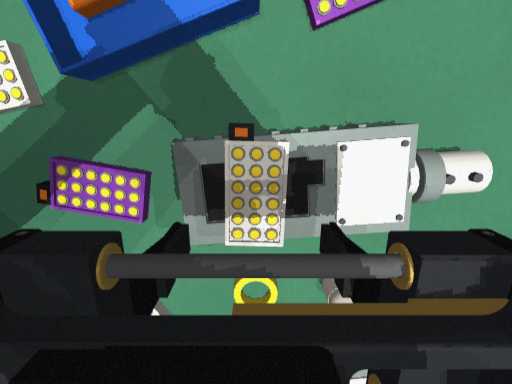

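```bash
cat >> h.py <<'E'
def lens(im,C,z,c0,r=.06):
    "panel centre and yaw(mod 180) from yellow lens pixels within r of c0"
    hsv=cv2.cvtColor(im,cv2.COLOR_RGB2HSV); v,u=np.nonzero(cv2.inRange(hsv,(20,120,60),(36,255,255)))
    P=ray(C,np.c_[u,v],z)[:,:2]; P=P[np.linalg.norm(P-c0,axis=1)<r]; c=P.mean(0); ev,E=np.linalg.eigh(np.cov(P.T))
    # rectangle of lens field for an unbiased centre
    (x,y),(a,b),t=cv2.minAreaRect((P*1000).astype(np.float32))
    return len(P),c.round(4),np.round(yawof(E[:,1])%180,1),np.round([x,y,a,b,t],1)
def feat(im,C,z,mask,c0,r):
    v,u=np.nonzero(mask); P=ray(C,np.c_[u,v],z)[:,:2]; return P[np.linalg.norm(P-c0,axis=1)<r]
E
python3 - <<'E'
from h import *
C=cam('wrist'); im=np.load('w5.npy')
print(lens(im,C,.064,[.616,.148])); print(sense()['ee_rot'].round(3)[:,0])
print('tcp px',proj(C,[[.616,.148,.064],[.616,.148,.046]]))
E=ray(C,[[226,142],[289,142],[227,245],[284,245]],.064)[:,:2]; print(E.round(4),E.mean(0), ray(C,[[241,132]],.064))
# lamp1 plate corners & face corners at z=.046 roughly
F=ray(C,[[346,142],[405,142],[399,217],[342,222],[203,165],[322,160],[323,183],[207,220]],.046)[:,:2]; print(F.round(4))
E
```

```text
(1406, array([0.6171, 0.1496]), np.float64(77.1), array([616.9, 147.2,  94.9,  45.5,  77.1]))
[ 0.98  -0.201 -0.001]
tcp px [[254.3697028  194.96674491]
 [254.38635204 190.33595887]]
[[0.6    0.2053]
 [0.6592 0.1931]
 [0.576  0.0992]
 [0.6359 0.0869]] [0.61776268 0.14611805] [[0.61608918 0.21152918 0.064     ]]
[[0.7184 0.1794]
 [0.7777 0.1673]
 [0.7672 0.0856]
 [0.7045 0.0924]
 [0.5686 0.1859]
 [0.6918 0.166 ]
 [0.6896 0.1412]
 [0.5573 0.1251]]
```

The panel6 lens field is centred at (256,194), yaw about 77°, as planned. Grip it 10 mm deep.

>>> jog_arm:
  series:
    - [[0.001,0.05,0],[0,1.2,0],0.087]
    - [[0,0.04,0],[0,0,0],0.087]
    - [[0,0.0165,0],[0,0,0],0.087]
    - [[0,0,0],[0,0,0],0.087]
    - [[0,0,0],[0,0,0],0.05]
    - [[0,0,0],[0,0,0],0.05]
    - [[0,0,0],[0,0,0],0.05]
    - [[0,0,0],[0,0,0],0.05]
    - [[0,0,0],[0,0,0],0.05]
    - [[0,0,0],[0,0,0],0.05]

```text
time_s: 15.42
tcp_pos: [0.6178, 0.1481, 0.0554]
ee_rot: [[0.976, 0.001, 0.22], [-0.22, 0.0, 0.976], [0.001, -1.0, 0.0]]
wrist_force: [-2.5, 0.6, 4.6]
gripper_width: 0.709
```

>>> jog_arm:
  series:
    - [[0,-0.01,0],[0,0,0],0.05]
    - [[0,-0.04,0],[0,0,0],0.05]
    - [[0,-0.05,0],[0,0,0],0.05]
    - [[0,-0.01,0],[0,0,0],0.05]
    - [[0,0,0],[0,0,0],0.05]

```text
time_s: 16.05
tcp_pos: [0.6174, 0.148, 0.1647]
ee_rot: [[0.975, 0.0, 0.22], [-0.22, 0.001, 0.975], [0.0, -1.0, 0.001]]
wrist_force: [-0.9, -0.1, -2.1]
gripper_width: 0.705
```

```bash
python3 - <<'E'
from h import *
C=cam('wrist'); im=capture('wrist'); save('w6',im); np.save('w6.npy',im)
z=sense()['tcp_pos'][2]+.0105; print(lens(im,C,z,[.617,.148]),sense()['tcp_pos'],sense()['ee_rot'][:,1])
go(.49,-.17,.163,85.5)
E
```

```text
(3526, array([0.6162, 0.1443]), np.float64(77.1), array([616.2, 143.6, 101.5,  73.1,  77.3])) [0.61662331 0.14769898 0.16324101] [-2.28881202e-03 -2.63333972e-04 -9.99997346e-01]
t 16.1 shift [ -53.5    0.6 -337.8] turn y 81.8 j6 139.3 F [-0.8 -0.5 -1.1] w 61.6
```

View pics/w6.png

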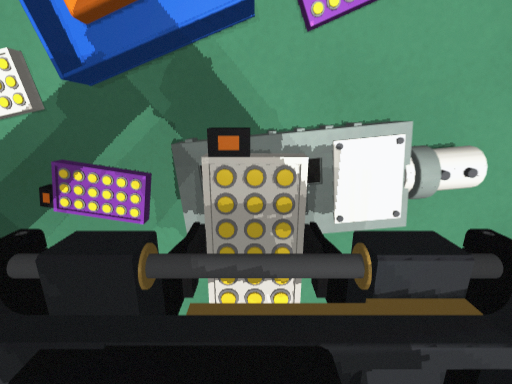

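The panel is held by its long sides. Its front edge is at row 158 and its orange spot at (228,143).

```bash
cat >> h.py <<'E'
def held(im,C,dz=.0095):
    "held panel: orange spot and white front edge in tool axes (x,z), mm"
    s=sense(); R=np.array(s['ee_rot']); p=np.array(s['tcp_pos']); z=p[2]+dz
    hsv=cv2.cvtColor(im,cv2.COLOR_RGB2HSV); o=cv2.inRange(hsv,(4,150,100),(18,255,255))
    P=feat(im,C,z,o,p[:2],.1)
    L=(np.c_[P,np.full(len(P),z)]-p)@R*1000
    L=L[(abs(L[:,0])<30)&(L[:,2]>40)]
    y=cv2.inRange(hsv,(20,120,60),(36,255,255)); Q=feat(im,C,z,y,p[:2],.06); Q=(np.c_[Q,np.full(len(Q),z)]-p)@R*1000
    f=Q[Q[:,2]>Q[:,2].max()-10]
    print('spot x,z',((L.max(0)+L.min(0))/2)[[0,2]].round(1),'first lens row x,z',((f.max(0)+f.min(0))/2)[[0,2]].round(1),len(L),'zmax',Q[:,2].max().round(1))
E
python3 - <<'E'
from h import *
C=cam('wrist'); im=np.load('w6.npy'); held(im,C)
s=sense();R=np.array(s['ee_rot']);p=np.array(s['tcp_pos'])
print(((ray(C,[[205,158],[306,158],[255,158],[249,140]],p[2]+.0095)-p)@R*1000).round(1))
# from w5 (panel at known place): same points relative to the lens centre -> lens row offset is (95-..)/2
E
```

```text
spot x,z [-15.3  61.5] first lens row x,z [-0.2 41.4] 294 zmax 46.3
[[-28.7  -9.5  52.7]
 [ 29.6  -9.6  52.7]
 [  0.1  -9.5  52.7]
 [ -3.3  -9.5  62.9]]
```

```bash
python3 - <<'E'
from h import *
def rows(im,zf,C,u0,u1,v0,v1):
    hsv=cv2.cvtColor(im,cv2.COLOR_RGB2HSV); y=cv2.inRange(hsv,(20,120,60),(36,255,255)); m=np.zeros_like(y); m[v0:v1,u0:u1]=y[v0:v1,u0:u1]
    n,L,S,c=cv2.connectedComponentsWithStats(m); c=c[1:][S[1:,4]>15]; return c
C=cam('wrist'); K,R,t=C
a=rows(np.load('w6.npy'),0,C,205,305,164,215); print(a.round(1).tolist())
s=sense();p=s['tcp_pos']
for dz in (.0095,.006,.003,0):
    P=ray(C,a[np.argsort(a[:,1])],p[2]+dz); q=P[:3];q=q[np.argsort(q[:,0])]; r=P[3:6];r=r[np.argsort(r[:,0])]
    print(dz,np.linalg.norm(q[2]-q[0]),np.linalg.norm(r[2]-r[0]),np.linalg.norm(q.mean(0)-r.mean(0)))
# w5: camera was at TCP (.6163,.148,.160), yaw differs 1.2deg - use its height only
C5=(K,R,t-R@np.array([0,0,.160-p[2]])*1.0)
b=rows(np.load('w5.npy'),0,C,225,292,140,245); b=b[np.argsort(b[:,1])]
P=ray(C5,b,.064)
for i in range(0,len(b)-2,3): print(np.linalg.norm(np.ptp(P[i:i+3],axis=0)),P[i:i+3].mean(0))
E
```

```text
[[224.4, 177.0], [254.5, 177.0], [284.5, 177.0], [225.1, 203.9], [254.4, 204.1], [283.6, 204.1]]
0.0095 0.0353895653053962 0.03550972064068523 0.0167479444712874
0.006 0.03619665469942406 0.03631955028020391 0.0171298957113747
0.003 0.03688844560859096 0.037013689971219975 0.017457282488592334
0 0.03758023651775786 0.03770782966223604 0.017784669265809943
0.03587806232061955 [0.62704179 0.18802778 0.064     ]
0.035693614065369264 [0.6228816 0.1716709 0.064    ]
0.03586483922965002 [0.6188917 0.1553587 0.064    ]
0.03583442527178039 [0.6147103  0.13885298 0.064     ]
0.03582578370798269 [0.61061525 0.1225328  0.064     ]
0.03580881652457872 [0.6064282  0.10604906 0.064     ]
```

```bash
python3 - <<'E'
from h import *
go(.455,-.17,.18,85)
E
```

```text
t 16.1 shift [ -87.7  -16.3 -345.5] turn y 82.3 j6 139.3 F [-0.8 -0.5 -1.1] w 61.6
```

>>> jog_arm:
  series:
    - [[-0.011,-0.002,-0.0432],[0,0,0],0.05]
    - [[-0.011,-0.002,-0.0432],[0,0,0],0.05]
    - [[-0.011,-0.002,-0.0432],[0,0,0],0.05]
    - [[-0.011,-0.002,-0.0432],[0,0,0],0.05]
    - [[-0.011,-0.002,-0.0432],[0,0,0],0.05]
    - [[-0.011,-0.002,-0.0432],[0,0,0],0.05]
    - [[-0.011,-0.002,-0.0432],[0,0,0],0.05]
    - [[-0.011,-0.002,-0.0432],[0,0,0],0.05]
    - [[0,0,0],[0,10.3,0],0.05]
    - [[0,0,0],[0,10.3,0],0.05]

```text
time_s: 17.35
tcp_pos: [0.4541, -0.1703, 0.1785]
ee_rot: [[0.832, -0.004, 0.556], [-0.556, 0.001, 0.832], [-0.004, -1.0, -0.002]]
wrist_force: [0.4, -0.0, -1.2]
gripper_width: 0.712
```

>>> jog_arm:
  series:
    - [[0,0,0],[0,10.3,0],0.05]
    - [[0,0,0],[0,10.3,0],0.05]
    - [[0,0,0],[0,10.3,0],0.05]
    - [[0,0,0],[0,10.3,0],0.05]
    - [[0,0,0],[0,10.3,0],0.05]
    - [[0,0,0],[0,10.3,0],0.05]
    - [[0,0,0],[0,0,0],0.05]
    - [[0,0,0],[0,0,0],0.05]

```text
time_s: 18.35
tcp_pos: [0.4552, -0.1698, 0.1795]
ee_rot: [[-0.086, -0.002, 0.996], [-0.996, 0.0, -0.086], [-0.0, -1.0, -0.002]]
wrist_force: [0.3, 0.4, -2.4]
gripper_width: 0.707
```

```bash
python3 - <<'E'
from h import *
C=cam('wrist'); im=capture('wrist'); save('w7',cv2.resize(im[:300],(800,469))); np.save('w7.npy',im); held(im,C)
go(.455,-.17,.18,85)
T=cam('top'); np.save('t4.npy',capture('top'))
hsv=cv2.cvtColor(im,cv2.COLOR_RGB2HSV)
m=cv2.inRange(hsv,(0,0,0),(180,255,60)); m[200:]=0
for c in cv2.findContours(m,cv2.RETR_EXTERNAL,cv2.CHAIN_APPROX_NONE)[0]:
    if cv2.contourArea(c)>300:
        a=cv2.approxPolyDP(c,2.5,True).reshape(-1,2); print(cv2.contourArea(c)); print(np.c_[a,(ray(C,a,.046)[:,:2]*1000).round(1)].tolist())
E
```

```text
spot x,z [-13.8  62.1] first lens row x,z [-10.5  58.8] 74 zmax 59.1
t 18.4 shift [ 0.3 -0.3 -0.3] turn y 0.0 j6 86.3 F [-0.3  0.6 -1.8] w 61.6
5020.5
[[213.0, 0.0, 641.7, -147.3], [212.0, 8.0, 635.2, -145.5], [215.0, 9.0, 634.2, -148.2], [212.0, 13.0, 631.1, -144.9], [216.0, 13.0, 630.7, -148.8], [211.0, 18.0, 627.0, -143.4], [212.0, 27.0, 619.2, -143.3], [215.0, 27.0, 619.0, -146.3], [212.0, 30.0, 616.7, -143.0], [213.0, 52.0, 597.2, -141.5], [219.0, 56.0, 593.1, -147.0], [214.0, 60.0, 589.9, -141.5], [213.0, 57.0, 592.7, -140.9], [213.0, 61.0, 589.1, -140.4], [218.0, 62.0, 587.8, -145.3], [214.0, 68.0, 582.6, -140.6], [217.0, 76.0, 574.9, -142.7], [214.0, 81.0, 570.4, -139.0], [216.0, 85.0, 566.4, -140.6], [223.0, 85.0, 565.8, -147.8], [227.0, 92.0, 558.7, -151.1], [230.0, 90.0, 560.4, -154.5], [229.0, 94.0, 556.6, -153.0], [233.0, 90.0, 560.1, -157.6], [232.0, 85.0, 565.0, -157.1], [239.0, 87.0, 562.4, -164.1], [238.0, 92.0, 557.7, -162.6], [235.0, 89.0, 560.9, -159.8], [234.0, 98.0, 552.2, -157.8], [240.0, 91.0, 558.5, -164.7], [243.0, 94.0, 555.3, -167.6], [236.0, 100.0, 550.0,
[... 1466 characters left out ...]
0, 605.0, -186.4], [260.0, 34.0, 609.1, -189.7], [257.0, 32.0, 611.1, -186.9], [255.0, 35.0, 608.7, -184.8], [253.0, 30.0, 613.2, -183.2], [259.0, 29.0, 613.5, -189.1], [253.0, 26.0, 616.6, -183.5], [251.0, 32.0, 611.6, -181.1], [245.0, 28.0, 615.6, -175.5], [254.0, 23.0, 619.1, -184.7], [262.0, 27.0, 615.0, -192.2], [261.0, 31.0, 611.6, -190.9], [268.0, 32.0, 610.2, -197.7], [268.0, 36.0, 606.7, -197.5], [273.0, 29.0, 612.3, -202.8], [274.0, 33.0, 608.8, -203.6], [275.0, 0.0, 636.6, -206.4], [246.0, 0.0, 639.0, -178.7], [244.0, 3.0, 636.7, -176.6], [241.0, 0.0, 639.4, -174.0], [241.0, 5.0, 635.3, -173.5], [238.0, 0.0, 639.6, -171.1], [218.0, 0.0, 641.3, -152.0], [216.0, 6.0, 636.5, -149.5]]
```

View pics/w7.png

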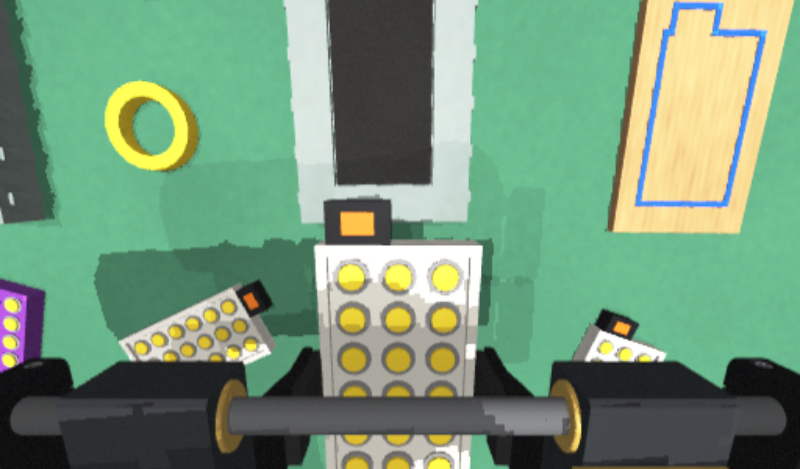

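The pocket's near edge is at about (385,185) in the view and the far end is cut off. I'll raise to see all of it.

>>> jog_arm:
  series:
    - [[0,-0.04,0],[0,0,0],0.05]
    - [[0,-0.04,0],[0,0,0],0.05]
    - [[0,-0.04,0],[0,0,0],0.05]
    - [[0,-0.03,0],[0,0,0],0.05]
    - [[0,0,0],[0,0,0],0.05]
    - [[0,0,0],[0,0,0],0.05]

```text
time_s: 19.2
tcp_pos: [0.455, -0.1695, 0.3291]
ee_rot: [[-0.089, -0.002, 0.996], [-0.996, 0.001, -0.089], [-0.001, -1.0, -0.002]]
wrist_force: [-0.3, -0.3, -1.7]
gripper_width: 0.708
```

```bash
cat >> h.py <<'E'
def pocket(im,C,c0,z=.046,thr=75,vmax=190,r=.1):
    "dark pocket: outline corners on plane z"
    g=cv2.GaussianBlur(im.max(2),(3,3),0); m=np.uint8(g<thr)*255; m[vmax:]=0
    m=cv2.morphologyEx(m,cv2.MORPH_CLOSE,np.ones((5,5)))
    best=None
    for c in cv2.findContours(m,cv2.RETR_EXTERNAL,cv2.CHAIN_APPROX_NONE)[0]:
        if cv2.contourArea(c)<800: continue
        P=ray(C,c.reshape(-1,2),z)[:,:2]
        if np.linalg.norm(P.mean(0)-c0)<r:
            a=cv2.approxPolyDP(c,3,True).reshape(-1,2); print(cv2.contourArea(c)); print(np.c_[a,(ray(C,a,z)[:,:2]*1000).round(1)].astype(float).tolist())
            best=(c.reshape(-1,2),P)
    return best
E
python3 - <<'E'
from h import *
C=cam('wrist'); im=capture('wrist'); save('w8',cv2.resize(im[:190,150:350],(800,760))[:600]); np.save('w8.npy',im)
pocket(im,C,[.59,-.17]); go(.455,-.17,.33,85)
E
```

```text
3116.0
[[229.0, 28.0, 660.4, -150.9], [229.0, 116.0, 536.6, -136.5], [267.0, 116.0, 531.2, -197.4], [267.0, 40.0, 639.7, -205.6], [246.0, 40.0, 642.5, -174.3], [244.0, 28.0, 658.4, -172.9]]
t 19.25 shift [ 0.4 -1.2  0.1] turn y -0.1 j6 86.2 F [ 0.8  0.1 -1.7] w 61.4
```

View pics/w8.png

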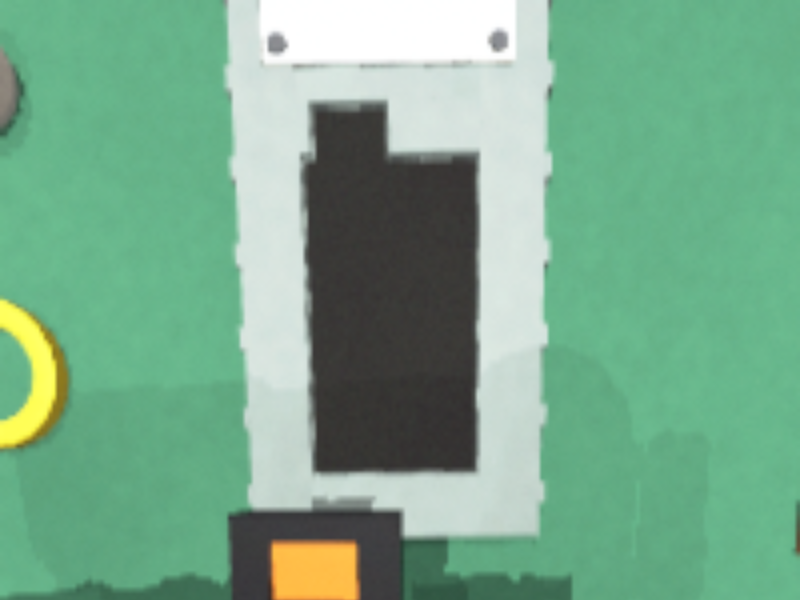

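```bash
python3 - <<'E'
from h import *
C=cam('wrist'); im=np.load('w8.npy')
q=np.array([[313,471],[478,471],[478,154],[305,154],[311,102],[388,102]],float); uv=(q+.5)/4-.5; uv[:,0]+=150
print(cam('wrist')[1][2],)
for z in (.046,.040):
    P=ray(C,uv,z)[:,:2]*1000; print(z,P.round(1).tolist()); c=P[:4].mean(0)
    print('c',c.round(1),'yaw',[round(yawof(v),1) for v in (P[2]-P[1],P[3]-P[0],(P[1]-P[0])@np.array([[0,-1],[1,0]])*-1)], 'dims',np.linalg.norm(P[2]-P[1]),np.linalg.norm(P[1]-P[0]),np.linalg.norm(P[2]-P[3]))
# lamp body edges near end / sides
b=np.array([[228,80],[252,505],[549,100],[539,535]],float); b=(b+.5)/4-.5; b[:,0]+=150
B=ray(C,b,.046)[:,:2]*1000; print(B.round(1).tolist(),yawof(B[0]-B[1]),yawof(B[2]-B[3]))
# pad check
g=np.load('w7.npy')
E
```

```text
[-0.27893009  0.02589487 -0.95996222]
0.046 [[534.3, -134.6], [528.4, -200.7], [641.4, -209.0], [647.1, -144.8], [663.8, -149.1], [661.3, -177.3]]
c [ 587.8 -172.3] yaw [np.float64(-4.2), np.float64(-5.2), np.float64(-5.1)] dims 113.29306794777747 66.3419719471057 64.39842555090748
0.04 [[534.3, -134.0], [528.4, -201.0], [642.9, -209.4], [648.7, -144.4], [665.6, -148.7], [663.1, -177.3]]
c [ 588.6 -172.2] yaw [np.float64(-4.2), np.float64(-5.2), np.float64(-5.1)] dims 114.81875818844091 67.23538317675579 65.26566351309587
[[673.5, -119.6], [523.3, -108.4], [656.7, -236.3], [501.2, -223.7]] -4.260203834588106 -4.621576638073941
```

```bash
python3 - <<'E'
from h import *
go(.5885,-.172,.07,85.3)
E
```

```text
t 19.25 shift [ -9.3 258.4 134.1] turn y -0.4 j6 86.2 F [ 0.8  0.1 -1.7] w 61.4
```

>>> jog_arm:
  series:
    - [[-0.003,0.04,0.0447],[0,-0.4,0],0.05]
    - [[-0.003,0.04,0.0447],[0,0,0],0.05]
    - [[-0.0033,0.04,0.0447],[0,0,0],0.05]
    - [[0,0.05,0],[0,0,0],0.05]
    - [[0,0.05,0],[0,0,0],0.05]
    - [[0,0.03,0],[0,0,0],0.05]
    - [[0,0.008,0],[0,0,0],0.05]
    - [[0,0,0],[0,0,0],0.05]
    - [[0,0,0],[0,0,0],0.05]

```text
time_s: 20.38
tcp_pos: [0.5913, -0.172, 0.074]
ee_rot: [[-0.082, 0.003, 0.997], [-0.997, -0.0, -0.082], [0.0, -1.0, 0.003]]
wrist_force: [-0.1, -0.9, -0.9]
gripper_width: 0.707
```

```bash
python3 - <<'E'
from h import *
go(.5885,-.172,.0475,85.3)
C=cam('wrist'); im=capture('wrist'); np.save('w9.npy',im);held(im,C)
E
```

```text
t 20.38 shift [ 0.2 26.5 -2.8] turn y 0.0 j6 86.5 F [-0.1 -0.9 -0.9] w 61.6
spot x,z [-13.6  62.3] first lens row x,z [ 1.2 42.3] 324 zmax 47.1
```

>>> jog_arm:
  series:
    - [[0,0.01,-0.002],[0,0,0],0.05]
    - [[0,0.006,0],[0,0,0],0.05]
    - [[0,0.004,0],[0,0,0],0.05]
    - [[0,0.003,0],[0,0,0],0.05]
    - [[0,0,0],[0,0,0],0.05]
    - [[0,0,0],[0,0,0],0.05]

```text
time_s: 21.18
tcp_pos: [0.5883, -0.1717, 0.0495]
ee_rot: [[-0.082, 0.0, 0.997], [-0.997, -0.0, -0.082], [-0.0, -1.0, 0.0]]
wrist_force: [0.6, -0.6, -0.5]
gripper_width: 0.71
```

>>> jog_arm:
  series:
    - [[0,0.0015,0],[0,0,0],0.05]
    - [[0,0.001,0],[0,0,0],0.05]
    - [[0,0,0],[0,0,0],0.05]

```text
time_s: 21.55
tcp_pos: [0.5884, -0.1717, 0.0494]
ee_rot: [[-0.081, 0.001, 0.997], [-0.997, -0.0, -0.081], [0.0, -1.0, 0.001]]
wrist_force: [-4.1, 3.5, 9.3]
gripper_width: 0.704
```

```bash
python3 - <<'E'
from h import *
go(.5885,-.172,.0475,85.3)
E
```

```text
t 21.55 shift [0.3 1.9 0.1] turn y 0.0 j6 86.4 F [-4.1  3.5  9.3] w 61.2
```

It entered freely down to TCP 49 mm, with bottom contact of 9 N. Release and check.

>>> jog_arm:
  series:
    - [[0,0,0],[0,0,0],0.08]
    - [[0,0,0],[0,0,0],0.08]
    - [[0,0,0],[0,0,0],0.08]
    - [[0,-0.01,0],[0,0,0],0.08]
    - [[0,-0.05,0],[0,0,0],0.087]
    - [[0,-0.05,0],[0,0,0],0.087]
    - [[0,0,-0.04],[0,0,0],0.087]
    - [[0,0,0],[0,0,0],0.087]
    - [[0,0,0],[0,0,0],0.087]

```text
time_s: 22.68
tcp_pos: [0.5487, -0.1685, 0.1575]
ee_rot: [[-0.082, 0.001, 0.997], [-0.997, -0.0, -0.082], [0.0, -1.0, 0.001]]
wrist_force: [0.4, -0.6, -0.7]
gripper_width: 0.999
```

```bash
python3 - <<'E'
from h import *
C=cam('wrist'); im=capture('wrist'); np.save('w10.npy',im); save('w10',im[:260,100:420])
print(lens(im,C,.058,[.588,-.172]))
go(.4156,.0053,.15,-68.6+90)
E
```

```text
(1514, array([ 0.5896, -0.1729]), np.float64(175.1), array([ 587.6, -172.7,   45.7,   93.5,   85.3]))
t 22.73 shift [-162.4    7.  -147.1] turn y 63.9 j6 86.2 F [-0.  -1.   0.5] w 86.9
```

View pics/w10.png

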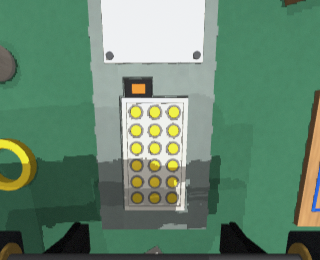

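Lamp2's panel is seated: centre (588,-173) mm, yaw -4.9°, with the orange spot in the notch. Next, go to the panel at (416,5).

>>> jog_arm:
  series:
    - [[-0.0325,0.001,-0.0294],[0,0,0],0.087]
    - [[-0.0325,0.001,-0.0294],[0,0,0],0.087]
    - [[-0.0325,0.001,-0.0294],[0,0,0],0.087]
    - [[-0.0325,0.001,-0.0294],[0,0,0],0.087]
    - [[-0.0325,0.001,-0.0294],[0,0,0],0.087]
    - [[0,0,0],[0,10.65,0],0.087]
    - [[0,0,0],[0,10.65,0],0.087]
    - [[0,0,0],[0,10.65,0],0.087]
    - [[0,0,0],[0,10.65,0],0.087]
    - [[0,0,0],[0,10.65,0],0.087]

```text
time_s: 23.98
tcp_pos: [0.4159, 0.0059, 0.1518]
ee_rot: [[-0.851, -0.0, 0.526], [-0.526, -0.0, -0.851], [0.0, -1.0, 0.0]]
wrist_force: [0.3, -0.3, 0.8]
gripper_width: 1.002
```

>>> jog_arm:
  series:
    - [[0,0,0],[0,10.65,0],0.087]
    - [[0,0,0],[0,0,0],0.087]
    - [[0,0,0],[0,0,0],0.087]

```text
time_s: 24.35
tcp_pos: [0.4155, 0.0057, 0.1518]
ee_rot: [[-0.93, -0.0, 0.367], [-0.367, -0.0, -0.93], [0.0, -1.0, 0.0]]
wrist_force: [-0.1, 0.1, 0.2]
gripper_width: 1.0
```

```bash
python3 - <<'E'
from h import *
C=cam('wrist'); im=capture('wrist'); np.save('w11.npy',im)
print(lens(im,C,.018,[.4156,.005])); print(panels(im,C,.018))
go(.4156,.0053,.0085,21.4)
E
```

```text
(1087, array([0.416 , 0.0013]), np.float64(109.7), array([415.1,   3. ,  45.7,  94.4,  20.4]))
[(array([ 0.3997, -0.166 ]), np.float64(-150.6), (np.float64(0.063), np.float64(0.015)), array([0.0148, 0.0291]), (332, 36), 7872), (array([0.416 , 0.0013]), np.float64(-70.3), (np.float64(0.061), np.float64(0.015)), array([0.0148, 0.0287]), (254, 183), 4815), (array([0.4275, 0.1683]), np.float64(158.3), None, array([0.0094, 0.0192]), (199, 296), 645), (array([0.4454, 0.19  ]), np.float64(158.3), None, array([0.0028, 0.0141]), (181, 305), 214)]
t 24.4 shift [-1.000e-01  1.434e+02  4.000e-01] turn y 0.1 j6 -1.9 F [ 0.1  0.4 -0.4] w 87.3
```

>>> jog_arm:
  series:
    - [[0,0.05,0.0025],[0,1.0,0],0.087]
    - [[0,0.05,0],[0,0,0],0.087]
    - [[0,0.03,0],[0,0,0],0.087]
    - [[0,0.0135,0],[0,0,0],0.087]
    - [[0,0,0],[0,0,0],0.05]
    - [[0,0,0],[0,0,0],0.05]
    - [[0,0,0],[0,0,0],0.05]
    - [[0,0,0],[0,0,0],0.05]
    - [[0,0,0],[0,0,0],0.05]
    - [[0,0,0],[0,0,0],0.05]

```text
time_s: 25.65
tcp_pos: [0.4165, 0.0034, 0.0092]
ee_rot: [[-0.937, 0.001, 0.349], [-0.349, 0.0, -0.937], [-0.001, -1.0, 0.0]]
wrist_force: [-1.9, 0.4, 6.6]
gripper_width: 0.707
```

>>> jog_arm:
  series:
    - [[0,-0.01,0],[0,0,0],0.05]
    - [[0,-0.05,0],[0,0,0],0.05]
    - [[0,-0.06,0],[0,0,0],0.05]
    - [[0,-0.06,0],[0,0,0],0.05]
    - [[0,-0.06,0],[0,0,0],0.05]
    - [[0,-0.06,0],[0,0,0],0.05]
    - [[0,0,0],[0,0,0],0.05]
    - [[0,0,0],[0,0,0],0.05]

```text
time_s: 26.65
tcp_pos: [0.4149, 0.0031, 0.3078]
ee_rot: [[-0.937, -0.001, 0.348], [-0.348, 0.001, -0.937], [0.001, -1.0, -0.001]]
wrist_force: [0.2, -0.7, -1.6]
gripper_width: 0.709
```

```bash
python3 - <<'E'
from h import *
C=cam('wrist'); im=capture('wrist'); held(im,C)
go(.50,.165,.31,80)
t=capture('top'); T=cam('top'); np.save('t5.npy',t)
print(pocket(t,T,[.62,.15],vmax=384,r=.15) is None)
E
```

```text
spot x,z [-14.1  62.9] first lens row x,z [ 1.  42.7] 341 zmax 47.6
t 26.7 shift [-136.3   -3.2 -122.2] turn y -59.6 j6 -2.6 F [ 0.3  0.1 -1. ] w 61.6
956.0
[[187.0, 161.0, 689.8, 165.3], [178.0, 205.0, 567.1, 186.2], [200.0, 208.0, 559.0, 127.0], [206.0, 169.0, 667.2, 112.8]]
False
```

```bash
python3 - <<'E'
from h import *
go(.487,.168,.33,81)
E
```

```text
t 26.75 shift [-125.1  -23.6 -129.6] turn y -60.6 j6 -2.6 F [-0.7 -0.  -1.6] w 62.0
```

>>> jog_arm:
  series:
    - [[-0.0313,-0.006,-0.0324],[0,0,0],0.05]
    - [[-0.0313,-0.006,-0.0324],[0,0,0],0.05]
    - [[-0.0313,-0.006,-0.0324],[0,0,0],0.05]
    - [[-0.0313,-0.006,-0.0324],[0,0,0],0.05]
    - [[0,0,0],[0,-10.1,0],0.05]
    - [[0,0,0],[0,-10.1,0],0.05]
    - [[0,0,0],[0,-10.1,0],0.05]
    - [[0,0,0],[0,-10.1,0],0.05]
    - [[0,0,0],[0,-10.1,0],0.05]
    - [[0,0,0],[0,-10.1,0],0.05]

```text
time_s: 28.0
tcp_pos: [0.4876, 0.1681, 0.3304]
ee_rot: [[-0.151, -0.004, 0.989], [-0.989, -0.002, -0.151], [0.003, -1.0, -0.003]]
wrist_force: [0.7, -0.2, -1.3]
gripper_width: 0.706
```

>>> jog_arm:
  series:
    - [[0,0,0],[0,0,0],0.05]
    - [[0,0,0],[0,0,0],0.05]

```text
time_s: 28.25
tcp_pos: [0.488, 0.1682, 0.3315]
ee_rot: [[-0.159, -0.002, 0.987], [-0.987, -0.001, -0.159], [0.001, -1.0, -0.002]]
wrist_force: [0.5, -0.9, -1.2]
gripper_width: 0.707
```

```bash
python3 - <<'E'
from h import *
C=cam('wrist'); im=capture('wrist'); np.save('w12.npy',im); save('w12',cv2.resize(im[:150,150:350],(800,600))); held(im,C)
b=pocket(im,C,[.62,.148]); go(.487,.168,.33,81)
E
```

```text
spot x,z [-13.4  61.8] first lens row x,z [ 1.6 41.8] 257 zmax 46.6
3163.0
[[235.0, 30.0, 691.1, 163.4], [232.0, 53.0, 661.4, 173.4], [236.0, 118.0, 567.0, 184.3], [274.0, 117.0, 558.8, 123.3], [273.0, 43.0, 665.0, 110.0], [254.0, 43.0, 669.5, 138.2], [249.0, 30.0, 687.8, 142.8]]
t 28.3 shift [ 0.4  1.8 -1. ] turn y -0.1 j6 43.8 F [ 0.7  0.6 -0.9] w 61.4
```

View pics/w12.png

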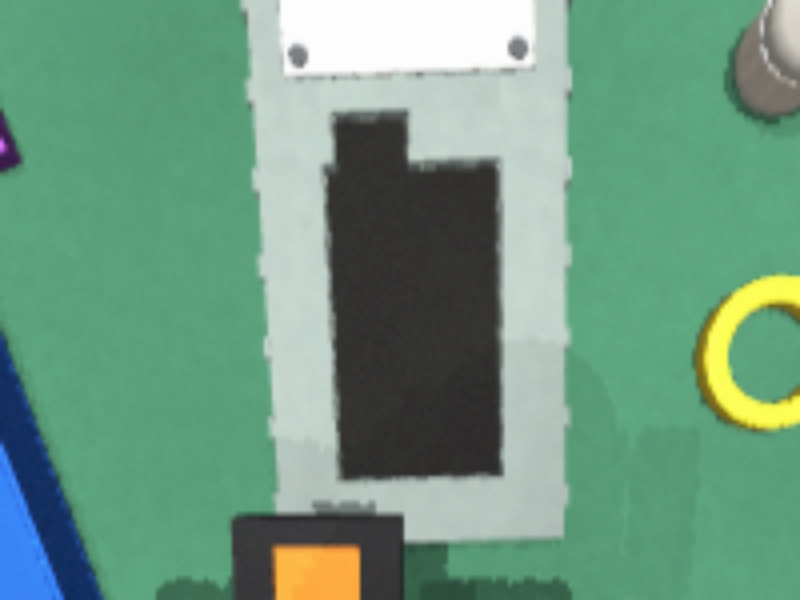

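```bash
python3 - <<'E'
from h import *
C=cam('wrist')
q=np.array([[339,479],[502,475],[499,161],[327,166],[333,114],[408,113]],float); uv=(q+.5)/4-.5; uv[:,0]+=150
P=ray(C,uv,.043)[:,:2]*1000; c=P[:4].mean(0); print(c.round(1),[yawof(v).round(1) for v in (P[2]-P[1],P[3]-P[0],(P[0]-P[1])@np.array([[0,-1],[1,0]]),(P[3]-P[2])@np.array([[0,-1],[1,0]]))],np.linalg.norm(P[2]-P[1]),np.linalg.norm(P[1]-P[0]),np.linalg.norm(P[2]-P[3]))
go(c[0]/1000,c[1]/1000,.074,81)
E
```

```text
[617.6 147.1] [np.float64(-7.3), np.float64(-8.0), np.float64(-7.8), np.float64(-7.6)] 114.1791546465667 66.55537348355016 65.10674910081083
t 28.3 shift [1.000e-01 2.576e+02 1.316e+02] turn y -0.1 j6 43.8 F [ 0.7  0.6 -0.9] w 61.4
```

>>> jog_arm:
  series:
    - [[0,0.04,0.0438],[0,0,0],0.05]
    - [[0,0.04,0.0438],[0,0,0],0.05]
    - [[0,0.04,0.0438],[0,-1.4,0],0.05]
    - [[0,0.05,0],[0,0,0],0.05]
    - [[0,0.05,0],[0,0,0],0.05]
    - [[0,0.03,0],[0,0,0],0.05]
    - [[0,0.007,0],[0,0,0],0.05]
    - [[0,0,0],[0,0,0],0.05]
    - [[0,0,0],[0,0,0],0.05]
    - [[0,0,0],[0,0,0],0.05]

```text
time_s: 29.55
tcp_pos: [0.6187, 0.1482, 0.0771]
ee_rot: [[-0.132, 0.003, 0.991], [-0.991, 0.001, -0.132], [-0.002, -1.0, 0.003]]
wrist_force: [0.7, 0.5, -1.5]
gripper_width: 0.706
```

```bash
python3 - <<'E'
from h import *
C=cam('wrist'); im=capture('wrist'); held(im,C)
go(.6176,.1471,.0495,82.3)
E
```

```text
spot x,z [-13.7  61.9] first lens row x,z [ 1.4 41.8] 329 zmax 46.7
t 29.6 shift [ 1.2 27.3 -0.9] turn y 0.1 j6 54.4 F [ 0.4  1.  -1.3] w 61.7
```

>>> jog_arm:
  series:
    - [[0.001,0.012,-0.0007],[0,0,0],0.05]
    - [[0,0.006,0],[0,0,0],0.05]
    - [[0,0.004,0],[0,0,0],0.05]
    - [[0,0.0025,0],[0,0,0],0.05]
    - [[0,0,0],[0,0,0],0.05]
    - [[0,0,0],[0,0,0],0.05]

```text
time_s: 30.35
tcp_pos: [0.6173, 0.1469, 0.0511]
ee_rot: [[-0.132, 0.0, 0.991], [-0.991, 0.0, -0.132], [-0.0, -1.0, 0.0]]
wrist_force: [0.8, 0.5, -1.7]
gripper_width: 0.708
```

>>> jog_arm:
  series:
    - [[0,0.0015,0],[0,0,0],0.05]
    - [[0,0.001,0],[0,0,0],0.05]
    - [[0,0,0],[0,0,0],0.05]

```text
time_s: 30.72
tcp_pos: [0.6173, 0.147, 0.0493]
ee_rot: [[-0.132, 0.001, 0.991], [-0.991, 0.0, -0.132], [-0.0, -1.0, 0.001]]
wrist_force: [-2.4, -0.3, 4.3]
gripper_width: 0.707
```

```bash
python3 - <<'E'
from h import *
go(.6176,.1471,.0495,82.3)
E
```

```text
t 30.73 shift [-0.2 -0.2  0.3] turn y 0.1 j6 54.4 F [-2.4 -0.3  4.3] w 61.5
```

>>> jog_arm:
  series:
    - [[0,0,0],[0,0,0],0.08]
    - [[0,0,0],[0,0,0],0.08]
    - [[0,0,0],[0,0,0],0.08]
    - [[0,-0.01,0],[0,0,0],0.08]
    - [[0,-0.05,0],[0,0,0],0.087]
    - [[0,-0.05,0],[0,0,0],0.087]
    - [[0,0,-0.04],[0,0,0],0.087]
    - [[0,0,0],[0,0,0],0.087]
    - [[0,0,0],[0,0,0],0.087]

```text
time_s: 31.85
tcp_pos: [0.5778, 0.1523, 0.1591]
ee_rot: [[-0.132, 0.001, 0.991], [-0.991, 0.0, -0.132], [-0.0, -1.0, 0.001]]
wrist_force: [-0.3, 0.2, -0.1]
gripper_width: 1.001
```

```bash
cat >> h.py <<'E'
def camat(C,s,pos,rot):
    "wrist camera as it was when the tool stood at pos, rot (C, s: now)"
    K,R,t=C; Rt=np.array(s['ee_rot']); p=np.array(s['tcp_pos']); A=R@Rt; b=R@p+t   # cam = A*tool + b
    R2=A@np.array(rot).T; return K,R2,b-R2@np.array(pos)
E
python3 - <<'E'
from h import *
s=sense(); C=cam('wrist'); im=capture('wrist'); np.save('w13.npy',im)
print(lens(im,C,.058,[.6176,.147])); print(panels(im,C,.058))
# pad outline from w7
C7=camat(C,s,[.4552,-.1697,.1797],np.c_[[-.087,-.996,0],[0,0,-1],[.996,-.087,0]])
w7=np.load('w7.npy'); hsv=cv2.cvtColor(w7,cv2.COLOR_RGB2HSV); m=cv2.inRange(hsv,(100,110,90),(125,255,255)); m[:,:380]=0; m[150:]=0
c=max(cv2.findContours(m,cv2.RETR_EXTERNAL,cv2.CHAIN_APPROX_NONE)[0],key=cv2.contourArea)
a=cv2.approxPolyDP(c,2,True).reshape(-1,2); print(np.c_[a,(ray(C7,a,.01)[:,:2]*1000).round(1)].tolist())
go(.3414,.3195,.15,88.5)
t=capture('top'); [print(p) for p in panels(t,cam('top'))]
E
```

```text
(1493, array([0.618 , 0.1457]), np.float64(171.9), array([616.2, 145.9,  45.9,  94.2,  82.2]))
[(array([0.7666, 0.3142]), np.float64(66.6), None, array([0.0022, 0.0024]), (38, 9), 140), (array([0.7546, 0.2964]), np.float64(-162.1), None, array([0.0022, 0.0023]), (62, 22), 139), (array([0.752 , 0.3118]), np.float64(105.4), None, array([0.0022, 0.0023]), (46, 28), 128), (array([0.7494, 0.3269]), np.float64(72.3), None, array([0.0022, 0.0024]), (31, 33), 142), (array([0.7402, 0.2939]), np.float64(64.6), None, array([0.0022, 0.0023]), (70, 40), 128), (array([0.7376, 0.3093]), np.float64(60.3), None, array([0.0022, 0.0024]), (54, 45), 129), (array([0.7256, 0.2914]), np.float64(61.4), None, array([0.0022, 0.0023]), (78, 57), 137)]
[[432.0, 1.0, 634.3, -378.0], [429.0, 17.0, 619.4, -376.2], [424.0, 21.0, 616.0, -371.1], [407.0, 131.0, 499.2, -361.0], [465.0, 131.0, 493.1, -431.2], [490.0, 20.0, 610.7, -442.9], [460.0, 19.0, 614.5, -410.1], [462.0, 2.0, 630.5, -410.3], [461.0, 4.0, 628.7, -409.4]]
t 31.9 shift [-134.5    8.5 -256.7] turn y -6.1 j6 52.1 F [-0.1  0.4 -0.3] w 87.0
(array([ 0.594 , -0.1763]), np.float64(-5.7), (np.float64(0.066), np.float64(0.016)), array([0.0155, 0.0305]), (310, 197), 1007)
(array([0.6229, 0.1436]), np.float64(44.7), (np.float64(0.058), np.float64(-0.038)), array([0.0096, 0.0106]), (195, 186), 127)
(array([ 0.3991, -0.1635]), np.float64(-150.5), (np.float64(0.062), np.float64(0.015)), array([0.0148, 0.0289]), (307, 268), 984)
(array([ 0.3372, -0.3357]), np.float64(-25.6), (np.float64(0.064), np.float64(0.016)), array([0.0149, 0.0292]), (372, 291), 998)
```

Lamp1 is seated too: (616,146), yaw -7.8°. Next, the spare at (341,320).

>>> jog_arm:
  series:
    - [[-0.0269,0.001,-0.0513],[0,0,0],0.087]
    - [[-0.0269,0.001,-0.0513],[0,0,0],0.087]
    - [[-0.0269,0.001,-0.0513],[0,0,0],0.087]
    - [[-0.0269,0.001,-0.0513],[0,0,0],0.087]
    - [[-0.0269,0.001,-0.0513],[0,0,0],0.087]
    - [[0,0,0],[0,-6.1,0],0.087]
    - [[0,0,0],[0,0,0],0.087]
    - [[0,0,0],[0,0,0],0.087]

```text
time_s: 32.95
tcp_pos: [0.3416, 0.3193, 0.1532]
ee_rot: [[-0.029, -0.0, 1.0], [-1.0, -0.0, -0.029], [0.0, -1.0, -0.0]]
wrist_force: [0.3, -0.5, 0.2]
gripper_width: 1.003
```

```bash
python3 - <<'E'
from h import *
C=cam('wrist'); im=capture('wrist'); np.save('w14.npy',im)
print(lens(im,C,.018,[.3414,.3195])); [print(p) for p in panels(im,C,.018)]
go(.3414,.3195,.0085,88.5)
E
```

```text
(863, array([0.3541, 0.3446]), np.float64(170.4), array([355.4, 345.7,  45.8,  76.8,  89.4]))
(array([0.4767, 0.1789]), np.float64(115.7), None, array([0.0025, 0.0026]), (388, 52), 163)
(array([0.4702, 0.1623]), np.float64(98.2), None, array([0.0024, 0.0027]), (403, 59), 162)
(array([0.4635, 0.1456]), np.float64(75.2), None, array([0.0026, 0.0026]), (419, 66), 158)
(array([0.4613, 0.1852]), np.float64(101.3), None, array([0.0025, 0.0027]), (380, 69), 158)
(array([0.4544, 0.1685]), np.float64(105.1), None, array([0.0024, 0.0027]), (395, 76), 153)
(array([0.4478, 0.1519]), np.float64(114.3), None, array([0.0026, 0.0027]), (411, 82), 152)
(array([0.4453, 0.1916]), np.float64(121.7), (np.float64(0.038), np.float64(0.069)), array([0.0025, 0.0026]), (372, 86), 152)
(array([0.4388, 0.1747]), np.float64(105.3), (np.float64(0.031), np.float64(0.066)), array([0.0025, 0.0026]), (388, 92), 150)
(array([0.4321, 0.1582]), np.float64(95.1), (np.float64(0.028), np.float64(0.064)), array([0.0024, 0.0026]), (403, 98), 143)
(array([0.4298, 0.1976]), np.float64(-84.4), (np.float64(0.011), np.float64(-0.
[... 433 characters left out ...]
rray([0.3653, 0.3457]), np.float64(178.9), (np.float64(0.064), np.float64(0.015)), array([0.0149, 0.0289]), (229, 165), 5342)
(array([0.4072, 0.1873]), np.float64(90.9), None, array([0.0025, 0.0026]), (373, 124), 134)
(array([0.4007, 0.1707]), np.float64(78.7), None, array([0.0025, 0.0026]), (388, 129), 131)
(array([0.3984, 0.2103]), np.float64(-85.3), (np.float64(0.026), np.float64(-0.037)), array([0.0025, 0.0027]), (351, 133), 131)
(array([0.3916, 0.1937]), np.float64(74.5), None, array([0.0024, 0.0026]), (366, 138), 134)
(array([0.3849, 0.177 ]), np.float64(84.2), None, array([0.0024, 0.0027]), (380, 144), 125)
t 33.0 shift [ -0.5 144.7  -0.3] turn y -0.2 j6 25.3 F [ 0.2 -0.3  0.2] w 87.2
```

That panel had been knocked aside. Re-measure at its new centre.

```bash
python3 - <<'E'
from h import *
C=cam('wrist'); im=np.load('w14.npy'); r=lens(im,C,.018,[.3653,.3457]); print(r)
go(r[3][0]/1000,r[3][1]/1000,.008,88.9)
E
```

```text
(1120, array([0.3653, 0.3455]), np.float64(178.7), array([364.1, 345.4,  45.8,  94.1,  89.3]))
t 33.0 shift [-27.  145.2  21.6] turn y -0.6 j6 25.3 F [ 0.2 -0.3  0.2] w 87.2
```

>>> jog_arm:
  series:
    - [[-0.027,0.04,0.0216],[0,-0.5,0],0.087]
    - [[0,0.05,0],[0,0,0],0.087]
    - [[0,0.035,0],[0,0,0],0.087]
    - [[0,0.0202,0],[0,0,0],0.087]
    - [[0,0,0],[0,0,0],0.05]
    - [[0,0,0],[0,0,0],0.05]
    - [[0,0,0],[0,0,0],0.05]
    - [[0,0,0],[0,0,0],0.05]
    - [[0,0,0],[0,0,0],0.05]
    - [[0,0,0],[0,0,0],0.05]

```text
time_s: 34.25
tcp_pos: [0.3639, 0.3465, 0.0093]
ee_rot: [[-0.017, 0.001, 1.0], [-1.0, 0.002, -0.017], [-0.002, -1.0, 0.001]]
wrist_force: [1.1, -0.3, 6.6]
gripper_width: 0.705
```

>>> jog_arm:
  series:
    - [[0,-0.01,0],[0,0,0],0.05]
    - [[0,-0.05,0],[0,0,0],0.05]
    - [[0,-0.06,0],[0,0,0],0.05]
    - [[0,-0.06,0],[0,0,0],0.05]
    - [[0,0,0],[0,0,0],0.05]
    - [[0,0,0],[0,0,0],0.05]

```text
time_s: 35.0
tcp_pos: [0.3623, 0.3448, 0.1874]
ee_rot: [[-0.018, -0.002, 1.0], [-1.0, -0.001, -0.018], [0.001, -1.0, -0.002]]
wrist_force: [-0.9, -0.3, -2.9]
gripper_width: 0.707
```

```bash
python3 - <<'E'
from h import *
go(.69,-.41,.22,-96); print(sense()['joints'])
E
```

```text
t 35.0 shift [748.9 -32.4 341.2] turn y 5.0 j6 26.8 F [-0.9 -0.3 -2.9] w 61.5
[ 62.17302983  11.71759705 -19.66601877  -0.08229779 -58.72948358
  26.83821409]
```

>>> jog_arm:
  series:
    - [[0.0499,-0.003,0.0227],[0,0,0],0.05]
    - [[0.0499,-0.003,0.0227],[0,0,0],0.05]
    - [[0.0499,-0.003,0.0227],[0,0,0],0.05]
    - [[0.0499,-0.003,0.0227],[0,0,0],0.05]
    - [[0.0499,-0.003,0.0227],[0,0,0],0.05]
    - [[0.0499,-0.003,0.0227],[0,0,0],0.05]
    - [[0.0499,-0.003,0.0227],[0,0,0],0.05]
    - [[0.0499,-0.003,0.0227],[0,0,0],0.05]
    - [[0.0499,-0.003,0.0227],[0,0,0],0.05]
    - [[0.0499,-0.003,0.0227],[0,0,0],0.05]

```text
time_s: 36.25
tcp_pos: [0.5807, -0.1585, 0.2151]
ee_rot: [[-0.018, -0.006, 1.0], [-1.0, 0.001, -0.018], [-0.001, -1.0, -0.006]]
wrist_force: [1.4, 0.8, -2.2]
gripper_width: 0.705
```

>>> jog_arm:
  series:
    - [[0.0499,-0.003,0.0227],[0,0,0],0.05]
    - [[0.0499,-0.003,0.0227],[0,0,0],0.05]
    - [[0.0499,0,0.0227],[0,0,0],0.05]
    - [[0.0499,0,0.0227],[0,0,0],0.05]
    - [[0.0499,0,0.0227],[0,0,0],0.05]
    - [[0,0,0],[0,10.3,0],0.05]
    - [[0,0,0],[0,10.3,0],0.05]
    - [[0,0,0],[0,10.3,0],0.05]
    - [[0,0,0],[0,10.3,0],0.05]
    - [[0,0,0],[0,10.3,0],0.05]

```text
time_s: 37.5
tcp_pos: [0.6898, -0.4078, 0.2195]
ee_rot: [[-0.797, -0.007, 0.604], [-0.604, 0.003, -0.797], [0.003, -1.0, -0.007]]
wrist_force: [0.3, -0.3, -2.4]
gripper_width: 0.707
```

>>> jog_arm:
  series:
    - [[0,0,0],[0,10.3,0],0.05]
    - [[0,0,0],[0,10.3,0],0.05]
    - [[0,0,0],[0,10.3,0],0.05]
    - [[0,0,0],[0,10.3,0],0.05]
    - [[0,0,0],[0,10.3,0],0.05]
    - [[0,0,0],[0,10.3,0],0.05]
    - [[0,0,0],[0,10.3,0],0.05]
    - [[0,0,0],[0,10.3,0],0.05]
    - [[0,0,0],[0,10.3,0],0.05]
    - [[0,0,0],[0,10.3,0],0.05]

```text
time_s: 38.75
tcp_pos: [0.6898, -0.4078, 0.2195]
ee_rot: [[-0.409, -0.007, -0.912], [0.912, 0.003, -0.409], [0.006, -1.0, 0.005]]
wrist_force: [0.1, -0.7, -2.0]
gripper_width: 0.707
```

>>> jog_arm:
  series:
    - [[0,0,0],[0,10.3,0],0.05]
    - [[0,0,0],[0,10.3,0],0.05]
    - [[0,0,0],[0,9.0,0],0.05]
    - [[0,0,0],[0,0,0],0.05]
    - [[0,0,0],[0,0,0],0.05]

```text
time_s: 39.38
tcp_pos: [0.6903, -0.4082, 0.222]
ee_rot: [[0.087, -0.003, -0.996], [0.996, 0.001, 0.087], [0.001, -1.0, 0.003]]
wrist_force: [0.6, 0.8, -2.3]
gripper_width: 0.707
```

```bash
cat >> h.py <<'E'
def padfit(im,C,c0=(.553,-.4),vmax=200):
    hsv=cv2.cvtColor(im,cv2.COLOR_RGB2HSV); m=cv2.inRange(hsv,(100,110,70),(125,255,255)); m[vmax:]=0
    P=feat(im,C,.01,m,c0,.12)*1000; print('blue n',len(P))
    c=max(cv2.findContours(m,cv2.RETR_EXTERNAL,cv2.CHAIN_APPROX_NONE)[0],key=cv2.contourArea)
    a=cv2.approxPolyDP(c,2,True).reshape(-1,2); print(np.c_[a,(ray(C,a,.01)[:,:2]*1000).round(1)].astype(float).tolist())
    t=cv2.inRange(hsv,(8,60,90),(24,210,255)); t[vmax:]=0
    for r in rects(cv2.morphologyEx(t|m,cv2.MORPH_CLOSE,np.ones((5,5))),C,.01,800): print('tan',r)
E
python3 - <<'E'
from h import *
C=cam('wrist'); im=capture('wrist'); np.save('w15.npy',im); save('w15',cv2.resize(im[:250,100:420],(800,625))[:600])
padfit(im,C); held(im,C); go(.69,-.41,.22,-96)
E
```

```text
blue n 910
[[226.0, 18.0, 492.3, -427.0], [226.0, 118.0, 610.0, -440.7], [250.0, 119.0, 614.1, -408.4], [251.0, 131.0, 630.0, -408.5], [274.0, 131.0, 632.7, -377.0], [274.0, 123.0, 622.2, -376.3], [278.0, 118.0, 616.1, -370.5], [281.0, 19.0, 499.2, -359.5]]
tan (array([ 555.1, -400.5]), 159.6, 99.9, -5.5, array([252.,  65.]))Traceback (most recent call last):
  File "<stdin>", line 3, in <module>
  File "h.py", line 63, in held
    print('spot x,z',((L.max(0)+L.min(0))/2)[[0,2]].round(1),'first lens row x,z',((f.max(0)+f.min(0))/2)[[0,2]].round(1),len(L),'zmax',Q[:,2].max().round(1))
                       ~~~~~^^^
    return umr_maximum(a, axis, None, out, keepdims, initial, where)
ValueError: zero-size array to reduction operation maximum which has no identity
```

View pics/w15.png

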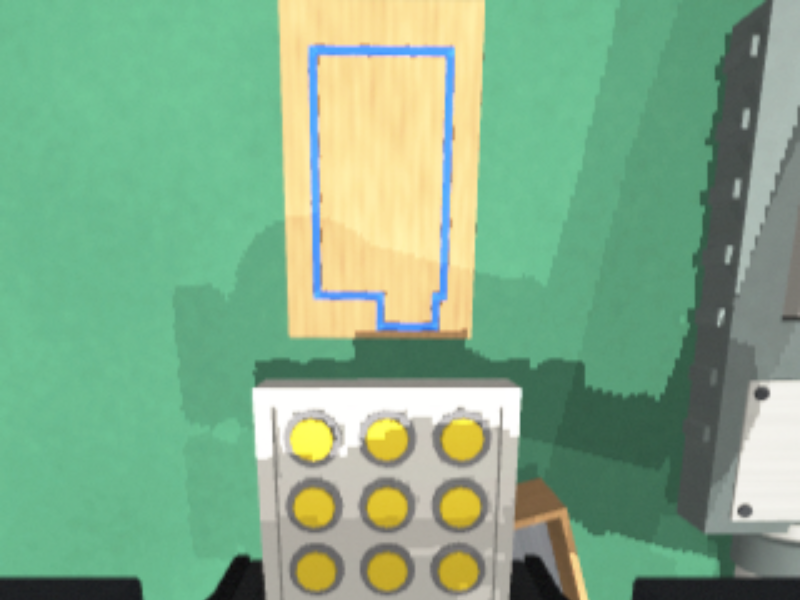

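The pad shows clearly: tan rectangle 160×100 at (555,-400.5), yaw about -5.4°, with the blue outline agreeing. The held panel's plain end is at the front and its tab faces +x, as needed.

```bash
sed -i "s/    print('spot x,z',((L.max(0)+L.min(0))\/2)/    L=L if len(L) else np.zeros((1,3)); print('spot x,z',((L.max(0)+L.min(0))\/2)/" h.py
python3 - <<'E'
from h import *
C=cam('wrist'); held(np.load('w15.npy'),C); go(.555,-.4005,.05,-95.4)
E
```

```text
spot x,z [0. 0.] first lens row x,z [-1.2 44.2] 1 zmax 49.0
t 39.42 shift [ -4.2 172.9 135.2] turn y 0.4 j6 -75.9 F [ 0.4  0.6 -0.9] w 61.8
```

```bash
python3 - <<'E'
from h import *
go(.5569,-.3993,.022,-95.4)
E
```

```text
t 39.42 shift [ -2.8 200.9 133.3] turn y 0.4 j6 -75.9 F [ 0.4  0.6 -0.9] w 61.8
```

>>> jog_arm:
  series:
    - [[-0.001,0,0.0444],[0,0.4,0],0.05]
    - [[-0.001,0,0.0444],[0,0,0],0.05]
    - [[-0.0008,0,0.0445],[0,0,0],0.05]
    - [[0,0.05,0],[0,0,0],0.05]
    - [[0,0.05,0],[0,0,0],0.05]
    - [[0,0.05,0],[0,0,0],0.05]
    - [[0,0.036,0],[0,0,0],0.05]
    - [[0,0,0],[0,0,0],0.05]
    - [[0,0,0],[0,0,0],0.05]
    - [[0,0,0],[0,0,0],0.05]

```text
time_s: 40.67
tcp_pos: [0.5592, -0.3995, 0.0409]
ee_rot: [[0.095, 0.004, -0.995], [0.995, -0.002, 0.095], [-0.002, -1.0, -0.004]]
wrist_force: [0.1, 0.3, -1.4]
gripper_width: 0.708
```

```bash
python3 - <<'E'
from h import *
go(.5569,-.3993,.019,-95.4)
E
```

```text
t 40.67 shift [ 0.  21.9  2.5] turn y -0.1 j6 -73.4 F [ 0.1  0.3 -1.4] w 61.6
```

>>> jog_arm:
  series:
    - [[0,0.01,0.001],[0,0,0],0.05]
    - [[0,0.004,0],[0,0,0],0.05]
    - [[0,0,0],[0,0,0],0.05]
    - [[0,0,0],[0,0,0],0.05]
    - [[0,0,0],[0,0,0],0.05]
    - [[0,0,0],[0,0,0],0.05]

```text
time_s: 41.42
tcp_pos: [0.5569, -0.3988, 0.0244]
ee_rot: [[0.096, 0.0, -0.995], [0.995, -0.0, 0.096], [-0.0, -1.0, -0.0]]
wrist_force: [0.3, 0.1, -2.2]
gripper_width: 0.708
```

```bash
python3 - <<'E'
from h import *
go(.5569,-.3993,.019,-95.4)
E
```

```text
t 41.42 shift [-0.5  5.4 -0.1] turn y -0.1 j6 -73.4 F [ 0.3  0.1 -2.2] w 61.6
```

>>> jog_arm:
  series:
    - [[-0.0005,0.003,0],[0,0,0],0.05]
    - [[0,0.002,0],[0,0,0],0.05]
    - [[0,0.0008,0],[0,0,0],0.05]
    - [[0,0,0],[0,0,0],0.05]
    - [[0,0,0],[0,0,0],0.08]
    - [[0,0,0],[0,0,0],0.08]
    - [[0,0,0],[0,0,0],0.08]
    - [[0,-0.01,0],[0,0,0],0.08]
    - [[0,-0.05,0],[0,0,0],0.087]
    - [[0,-0.06,0],[0,0,0],0.087]

```text
time_s: 42.68
tcp_pos: [0.5561, -0.399, 0.1391]
ee_rot: [[0.096, -0.002, -0.995], [0.995, 0.001, 0.096], [0.001, -1.0, 0.002]]
wrist_force: [1.3, -0.5, 1.3]
gripper_width: 0.985
```

>>> jog_arm:
  series:
    - [[0,-0.02,-0.05],[0,0,0],0.087]
    - [[0,0,0],[0,0,0],0.087]
    - [[0,0,0],[0,0,0],0.087]

```text
time_s: 43.05
tcp_pos: [0.6058, -0.4035, 0.1577]
ee_rot: [[0.096, -0.001, -0.995], [0.995, 0.001, 0.096], [0.001, -1.0, 0.002]]
wrist_force: [-0.2, 0.4, -0.7]
gripper_width: 1.002
```

```bash
python3 - <<'E'
from h import *
C=cam('wrist'); im=capture('wrist'); np.save('w16.npy',im)
print(lens(im,C,.028,[.555,-.4])); padfit(im,C,vmax=215)
go(.3372,-.3357,.15,-25.6+90)
print(sense()['tcp_pos'],panels(capture('top'),cam('top')))
E
```

```text
(1255, array([ 0.5541, -0.4   ]), np.float64(174.6), array([ 555.2, -400.1,   45.8,   93.9,   84.5]))
blue n 740
[[285.0, 86.0, 499.2, -360.8], [221.0, 86.0, 492.5, -430.1], [224.0, 191.0, 610.3, -441.9], [226.0, 167.0, 581.4, -435.8], [223.0, 89.0, 495.8, -428.3]]
tan (array([ 554.6, -400.5]), 159.7, 99.9, -5.5, array([254., 134.]))
t 43.1 shift [ 41.8   8.1 273.3] turn y 20.1 j6 -74.5 F [-0.2  0.2  0.3] w 87.1
[ 0.60526181 -0.40356278  0.1573645 ] [(array([0.624 , 0.1524]), np.float64(-6.8), (np.float64(0.066), np.float64(0.015)), array([0.0152, 0.0299]), (192, 186), 927), (array([ 0.5941, -0.1778]), np.float64(-6.8), (np.float64(0.066), np.float64(0.02)), array([0.0153, 0.0299]), (310, 197), 474), (array([ 0.3783, -0.1791]), np.float64(168.6), None, array([0.0118, 0.018 ]), (313, 275), 336)]
```

The first spare sits on the outline: (555.2,-400.1), yaw -5.5°, against the pad at (554.8,-400.5), -5.5°. Next, the spare at (337,-336).

>>> jog_arm:
  series:
    - [[0.0084,0.001,0.0547],[0,0,0],0.087]
    - [[0.0084,0.001,0.0547],[0,0,0],0.087]
    - [[0.0084,0.001,0.0547],[0,0,0],0.087]
    - [[0.0084,0.001,0.0547],[0,0,0],0.087]
    - [[0.0084,0.001,0.0547],[0,0,0],0.087]
    - [[0,0,0],[0,10,0],0.087]
    - [[0,0,0],[0,10,0],0.087]
    - [[0,0,0],[0,0,0],0.087]
    - [[0,0,0],[0,0,0],0.087]

```text
time_s: 44.28
tcp_pos: [0.3378, -0.3359, 0.1532]
ee_rot: [[0.428, -0.001, -0.904], [0.904, 0.0, 0.428], [-0.0, -1.0, 0.001]]
wrist_force: [-0.0, 0.3, 0.1]
gripper_width: 1.0
```

```bash
python3 - <<'E'
from h import *
C=cam('wrist'); im=capture('wrist'); np.save('w17.npy',im)
r=lens(im,C,.018,[.3372,-.3357]); print(r); print([p for p in panels(im,C,.018) if p[5]>1000])
go(r[3][0]/1000+.001,r[3][1]/1000+.001,.008,r[2]+90)
E
```

```text
(1056, array([ 0.3354, -0.3379]), np.float64(156.2), array([ 337.3, -339.2,   44.8,   94.6,   65.7]))
[(array([ 0.398 , -0.1659]), np.float64(-150.6), (np.float64(0.061), np.float64(0.015)), array([0.0149, 0.0291]), (412, 170), 5249), (array([ 0.3352, -0.3377]), np.float64(-24.2), (np.float64(0.067), np.float64(0.016)), array([0.0149, 0.0289]), (253, 184), 5091)]
t 44.33 shift [ -1.9 145.2  -1.3] turn y -1.6 j6 -90.2 F [-0.2  0.4 -0.1] w 87.0
```

>>> jog_arm:
  series:
    - [[-0.0018,0.05,-0.001],[0,-1.5,0],0.087]
    - [[0,0.05,0],[0,0,0],0.087]
    - [[0,0.03,0],[0,0,0],0.087]
    - [[0,0.015,0],[0,0,0],0.087]
    - [[0,0,0],[0,0,0],0.05]
    - [[0,0,0],[0,0,0],0.05]
    - [[0,0,0],[0,0,0],0.05]
    - [[0,0,0],[0,0,0],0.05]
    - [[0,0,0],[0,0,0],0.05]
    - [[0,0,0],[0,0,0],0.05]

```text
time_s: 45.58
tcp_pos: [0.339, -0.3383, 0.0093]
ee_rot: [[0.406, 0.001, -0.914], [0.914, -0.001, 0.406], [-0.0, -1.0, -0.002]]
wrist_force: [-0.9, 1.6, 5.9]
gripper_width: 0.71
```

>>> jog_arm:
  series:
    - [[0,-0.01,0],[0,0,0],0.05]
    - [[0,-0.05,0],[0,0,0],0.05]
    - [[0,-0.06,0],[0,0,0],0.05]
    - [[0,-0.06,0],[0,0,0],0.05]
    - [[0,0,0],[0,0,0],0.05]
    - [[0,0,0],[0,0,0],0.05]

```text
time_s: 46.32
tcp_pos: [0.3373, -0.3372, 0.1877]
ee_rot: [[0.407, -0.001, -0.913], [0.913, 0.002, 0.407], [0.001, -1.0, 0.002]]
wrist_force: [-1.4, 0.6, -2.8]
gripper_width: 0.704
```

```bash
python3 - <<'E'
from h import *
C=cam('wrist'); held(capture('wrist'),C)
go(.556,-.399,.186,-95.4)
E
```

```text
spot x,z [0. 0.] first lens row x,z [-1.1 43.3] 1 zmax 48.2
t 46.38 shift [ 3.260e+01  1.000e-01 -2.252e+02] turn y -18.6 j6 -88.5 F [ 0.6  0.3 -3.4] w 61.4
```

>>> jog_arm:
  series:
    - [[0.0065,0,-0.045],[0,0,0],0.05]
    - [[0.0065,0,-0.045],[0,0,0],0.05]
    - [[0.0065,0,-0.045],[0,0,0],0.05]
    - [[0.0065,0,-0.045],[0,0,0],0.05]
    - [[0.0065,0,-0.045],[0,0,0],0.05]
    - [[0,0,0],[0,-9.3,0],0.05]
    - [[0,0.05,0],[0,-9.3,0],0.05]
    - [[0,0.05,0],[0,0,0],0.05]
    - [[0,0.02,0],[0,0,0],0.05]
    - [[0,0,0],[0,0,0],0.05]

```text
time_s: 47.62
tcp_pos: [0.5544, -0.3986, 0.0633]
ee_rot: [[0.095, -0.009, -0.995], [0.996, 0.004, 0.095], [0.003, -1.0, 0.01]]
wrist_force: [-0.0, 0.3, -1.7]
gripper_width: 0.709
```

>>> jog_arm:
  series:
    - [[0,0,0],[0,0,0],0.05]
    - [[0,0,0],[0,0,0],0.05]
    - [[0,0,0],[0,0,0],0.05]

```text
time_s: 48.0
tcp_pos: [0.5576, -0.4001, 0.0697]
ee_rot: [[0.094, 0.002, -0.996], [0.996, -0.001, 0.094], [-0.001, -1.0, -0.002]]
wrist_force: [-0.5, 0.3, -2.3]
gripper_width: 0.707
```

```bash
python3 - <<'E'
from h import *
go(.556,-.3993,.038,-95.4); held(capture('wrist'),cam('wrist'))
E
```

```text
t 48.0 shift [ 0.6 31.7  1.7] turn y -0.0 j6 -73.2 F [-0.5  0.3 -2.3] w 61.5
spot x,z [0. 0.] first lens row x,z [-0.9 44.2] 1 zmax 49.0
```

>>> jog_arm:
  series:
    - [[0.0006,0.012,0.001],[0,0,0],0.05]
    - [[0,0.008,0],[0,0,0],0.05]
    - [[0,0.004,0],[0,0,0],0.05]
    - [[0,0,0],[0,0,0],0.05]
    - [[0,0,0],[0,0,0],0.05]
    - [[0,0,0],[0,0,0],0.05]
    - [[0,0,0],[0,0,0],0.05]

```text
time_s: 48.92
tcp_pos: [0.5564, -0.3992, 0.0447]
ee_rot: [[0.094, 0.001, -0.996], [0.996, -0.0, 0.094], [-0.0, -1.0, -0.001]]
wrist_force: [-0.1, 0.3, -1.5]
gripper_width: 0.71
```

```bash
python3 - <<'E'
from h import *
go(.5565,-.3993,.0375,-95.4)
E
```

```text
t 48.92 shift [-0.1  7.2 -0.1] turn y 0.0 j6 -73.2 F [-0.1  0.3 -1.5] w 61.8
```

>>> jog_arm:
  series:
    - [[0,0.004,0],[0,0,0],0.05]
    - [[0,0.002,0],[0,0,0],0.05]
    - [[0,0.0012,0],[0,0,0],0.05]
    - [[0,0,0],[0,0,0],0.05]
    - [[0,0,0],[0,0,0],0.05]
    - [[0,0,0],[0,0,0],0.08]
    - [[0,0,0],[0,0,0],0.08]
    - [[0,0,0],[0,0,0],0.08]
    - [[0,-0.01,0],[0,0,0],0.08]
    - [[0,-0.05,0],[0,0,0],0.087]

```text
time_s: 50.18
tcp_pos: [0.5542, -0.3981, 0.0946]
ee_rot: [[0.095, -0.007, -0.995], [0.996, 0.004, 0.095], [0.003, -1.0, 0.007]]
wrist_force: [0.8, -0.4, 0.1]
gripper_width: 0.957
```

>>> jog_arm:
  series:
    - [[0,-0.06,-0.05],[0,0,0],0.087]
    - [[0,0,0],[0,0,0],0.087]
    - [[0,0,0],[0,0,0],0.087]

```text
time_s: 50.55
tcp_pos: [0.5957, -0.4025, 0.1452]
ee_rot: [[0.094, -0.0, -0.996], [0.996, 0.001, 0.094], [0.001, -1.0, 0.0]]
wrist_force: [-0.7, -0.1, -0.8]
gripper_width: 0.993
```

```bash
python3 - <<'E'
from h import *
C=cam('wrist'); im=capture('wrist'); np.save('w18.npy',im)
print(lens(im,C,.046,[.555,-.4])); padfit(im,C,vmax=215)
go(.3991,-.1635,.15,-150.5+90)
E
```

```text
(1504, array([ 0.5529, -0.3998]), np.float64(174.8), array([ 554.6, -400. ,   45.7,   94.1,   84.4]))
blue n 176
[[220.0, 95.0, 492.9, -430.2], [287.0, 94.0, 498.5, -359.9]]
tan (array([ 551.9, -400.2]), 154.6, 99.9, -5.5, array([253., 143.]))
t 50.6 shift [219.3  -5.  217.6] turn y -34.9 j6 -74.2 F [-0.8  0.4 -1.1] w 86.7
```

The second spare is on top: (554.6,-400.0), yaw -5.4°. Last spare next, at (399,-164).

>>> jog_arm:
  series:
    - [[0.0365,0,0.0363],[0,0,0],0.087]
    - [[0.0365,0,0.0363],[0,0,0],0.087]
    - [[0.0365,0,0.0363],[0,0,0],0.087]
    - [[0.0365,0,0.0363],[0,0,0],0.087]
    - [[0.0365,0,0.0363],[0,0,0],0.087]
    - [[0.0365,0,0.0363],[0,0,0],0.087]
    - [[0,0,0],[0,-10,0],0.087]
    - [[0,0,0],[0,-10,0],0.087]
    - [[0,0,0],[0,-10,0],0.087]
    - [[0,0,0],[0,-4.9,0],0.087]

```text
time_s: 51.85
tcp_pos: [0.3981, -0.1645, 0.1443]
ee_rot: [[-0.495, -0.003, -0.869], [0.869, 0.0, -0.495], [0.002, -1.0, 0.002]]
wrist_force: [-0.8, -0.8, -0.0]
gripper_width: 1.001
```

>>> jog_arm:
  series:
    - [[0,0,0],[0,0,0],0.087]
    - [[0,0,0],[0,0,0],0.087]

```text
time_s: 52.1
tcp_pos: [0.3991, -0.1645, 0.1448]
ee_rot: [[-0.491, -0.001, -0.871], [0.871, 0.0, -0.491], [0.001, -1.0, 0.001]]
wrist_force: [0.9, -0.3, 0.7]
gripper_width: 0.996
```

```bash
python3 - <<'E'
from h import *
C=cam('wrist'); im=capture('wrist'); np.save('w19.npy',im)
r=lens(im,C,.018,[.398,-.165]); print(r); print([p for p in panels(im,C,.018) if p[5]>1000])
go(r[3][0]/1000+.001,r[3][1]/1000+.001,.008,r[2]+90)
E
```

```text
(1128, array([ 0.3978, -0.1665]), np.float64(29.7), array([ 399.7, -165.6,   94.3,   45.8,   29.4]))
[(array([ 0.3976, -0.1666]), np.float64(-150.6), (np.float64(0.061), np.float64(0.015)), array([0.0149, 0.0288]), (253, 186), 5339), (array([ 0.5524, -0.4009]), np.float64(-174.0), None, array([0.0066, 0.0204]), (9, 203), 1420), (array([0.4678, 0.0345]), np.float64(119.9), None, array([0.006 , 0.1212]), (363, 307), 5364)]
t 52.15 shift [ -0.9 136.9  -1.3] turn y -0.3 j6 -59.9 F [-0.3 -0.4 -0.3] w 87.1
```

>>> jog_arm:
  series:
    - [[-0.0009,0.05,-0.001],[0,-0.2,0],0.087]
    - [[0,0.045,0],[0,0,0],0.087]
    - [[0,0.03,0],[0,0,0],0.087]
    - [[0,0.012,0],[0,0,0],0.087]
    - [[0,0,0],[0,0,0],0.05]
    - [[0,0,0],[0,0,0],0.05]
    - [[0,0,0],[0,0,0],0.05]
    - [[0,0,0],[0,0,0],0.05]
    - [[0,0,0],[0,0,0],0.05]
    - [[0,0,0],[0,0,0],0.05]

```text
time_s: 53.4
tcp_pos: [0.4018, -0.1647, 0.0092]
ee_rot: [[-0.496, 0.002, -0.869], [0.869, -0.0, -0.496], [-0.001, -1.0, -0.001]]
wrist_force: [-1.3, 1.7, 7.0]
gripper_width: 0.71
```

>>> jog_arm:
  series:
    - [[0,-0.01,0],[0,0,0],0.05]
    - [[0,-0.05,0],[0,0,0],0.05]
    - [[0,-0.06,0],[0,0,0],0.05]
    - [[0,-0.06,0],[0,0,0],0.05]
    - [[0,0,0],[0,0,0],0.05]
    - [[0,0,0],[0,0,0],0.05]

```text
time_s: 54.15
tcp_pos: [0.4, -0.1644, 0.1878]
ee_rot: [[-0.495, -0.001, -0.869], [0.869, 0.001, -0.495], [0.001, -1.0, 0.0]]
wrist_force: [1.3, 0.5, -2.1]
gripper_width: 0.705
```

```bash
python3 - <<'E'
from h import *
C=cam('wrist'); held(capture('wrist'),C)
go(.44,-.39,.2,84.6); print(sense()['joints'].round(1))
E
```

```text
spot x,z [-15.7  65. ] first lens row x,z [-0.8 45. ] 89 zmax 49.8
t 54.2 shift [-215.9  -13.3   76.6] turn y 35.1 j6 -59.6 F [-0.7 -0.8 -1.9] w 61.6
[ -0.7   5.  -28.   -0.1 -57.2 -59.6]
```

>>> jog_arm:
  series:
    - [[-0.0432,-0.0025,0.0153],[0,0,0],0.05]
    - [[-0.0432,-0.0025,0.0153],[0,0,0],0.05]
    - [[-0.0432,-0.0025,0.0153],[0,0,0],0.05]
    - [[-0.0432,-0.0025,0.0153],[0,0,0],0.05]
    - [[-0.0432,-0.0025,0.0153],[0,0,0],0.05]
    - [[0,0,0],[0,-10.4,0],0.05]
    - [[0,0,0],[0,-10.4,0],0.05]
    - [[0,0,0],[0,-10.4,0],0.05]
    - [[0,0,0],[0,-10.4,0],0.05]
    - [[0,0,0],[0,-10.4,0],0.05]

```text
time_s: 55.45
tcp_pos: [0.4406, -0.3896, 0.1977]
ee_rot: [[-0.99, -0.005, -0.139], [0.139, 0.003, -0.99], [0.006, -1.0, -0.002]]
wrist_force: [-0.7, 0.7, -1.3]
gripper_width: 0.711
```

>>> jog_arm:
  series:
    - [[0,0,0],[0,-10.4,0],0.05]
    - [[0,0,0],[0,-10.4,0],0.05]
    - [[0,0,0],[0,-10.4,0],0.05]
    - [[0,0,0],[0,-10.4,0],0.05]
    - [[0,0,0],[0,-10.4,0],0.05]
    - [[0,0,0],[0,-10.4,0],0.05]
    - [[0,0,0],[0,-10.4,0],0.05]
    - [[0,0,0],[0,-10.4,0],0.05]
    - [[0,0,0],[0,-9.7,0],0.05]
    - [[0,0,0],[0,0,0],0.05]

```text
time_s: 56.7
tcp_pos: [0.4408, -0.3897, 0.1982]
ee_rot: [[-0.096, -0.004, 0.995], [-0.995, 0.002, -0.096], [-0.002, -1.0, -0.005]]
wrist_force: [0.3, 0.1, -0.7]
gripper_width: 0.706
```

>>> jog_arm:
  series:
    - [[0,0,0],[0,0,0],0.05]
    - [[0,0,0],[0,0,0],0.05]

```text
time_s: 56.95
tcp_pos: [0.4415, -0.3901, 0.2002]
ee_rot: [[-0.095, -0.001, 0.995], [-0.995, 0.001, -0.095], [-0.0, -1.0, -0.001]]
wrist_force: [-1.2, -0.0, 0.0]
gripper_width: 0.709
```

```bash
python3 - <<'E'
from h import *
C=cam('wrist'); im=capture('wrist'); held(im,C); np.save('w20.npy',im)
print(lens(im,C,.046,[.555,-.4]))
go(.555,-.4,.085,84.6)
E
```

```text
spot x,z [-13.6  63.7] first lens row x,z [ 1.2 43.5] 320 zmax 48.3
(1266, array([ 0.5575, -0.4002]), np.float64(174.7), array([ 555. , -399.9,   45.7,   94.1,   84.4]))
t 57.0 shift [ -1.  115.4 113.9] turn y -0.1 j6 110.3 F [ 0.1  0.2 -2. ] w 61.5
```

>>> jog_arm:
  series:
    - [[-0.0005,0,0.0377],[0,0,0],0.05]
    - [[-0.0005,0,0.0377],[0,0,0],0.05]
    - [[-0.0005,0,0.0377],[0,0,0],0.05]
    - [[0,0.05,0],[0,0,0],0.05]
    - [[0,0.04,0],[0,0,0],0.05]
    - [[0,0.025,0],[0,0,0],0.05]
    - [[0,0,0],[0,0,0],0.05]
    - [[0,0,0],[0,0,0],0.05]
    - [[0,0,0],[0,0,0],0.05]
    - [[0,0,0],[0,0,0],0.05]

```text
time_s: 58.25
tcp_pos: [0.555, -0.3996, 0.0872]
ee_rot: [[-0.094, 0.002, 0.996], [-0.996, -0.001, -0.094], [0.001, -1.0, 0.002]]
wrist_force: [-0.6, 0.6, -0.8]
gripper_width: 0.709
```

```bash
python3 - <<'E'
from h import *
C=cam('wrist'); im=capture('wrist'); held(im,C)
go(.5541,-.3988,.055,84.6)
E
```

```text
spot x,z [-13.6  63.8] first lens row x,z [ 1.3 43.6] 52 zmax 48.4
t 58.3 shift [-0.7 31.8 -0.8] turn y -0.0 j6 106.8 F [-0.  -0.1 -1.6] w 61.7
```

>>> jog_arm:
  series:
    - [[-0.0006,0.012,-0.0006],[0,0,0],0.05]
    - [[0,0.008,0],[0,0,0],0.05]
    - [[0,0.003,0],[0,0,0],0.05]
    - [[0,0,0],[0,0,0],0.05]
    - [[0,0,0],[0,0,0],0.05]
    - [[0,0,0],[0,0,0],0.05]
    - [[0,0,0],[0,0,0],0.05]

```text
time_s: 59.18
tcp_pos: [0.554, -0.3988, 0.063]
ee_rot: [[-0.094, 0.0, 0.996], [-0.996, -0.0, -0.094], [0.0, -1.0, 0.0]]
wrist_force: [-0.9, 0.2, -1.2]
gripper_width: 0.707
```

```bash
python3 - <<'E'
from h import *
go(.5541,-.3988,.0555,84.6)
E
```

```text
t 59.17 shift [0.  7.5 0.1] turn y 0.0 j6 106.8 F [-0.9  0.2 -1.2] w 61.5
```

>>> jog_arm:
  series:
    - [[0,0.004,0],[0,0,0],0.05]
    - [[0,0.002,0],[0,0,0],0.05]
    - [[0,0.0012,0],[0,0,0],0.05]
    - [[0,0,0],[0,0,0],0.05]
    - [[0,0,0],[0,0,0],0.05]
    - [[0,0,0],[0,0,0],0.08]
    - [[0,0,0],[0,0,0],0.08]
    - [[0,0,0],[0,0,0],0.08]
    - [[0,-0.01,0],[0,0,0],0.08]
    - [[0,-0.05,0],[0,0,0],0.087]

```text
time_s: 60.42
tcp_pos: [0.5518, -0.3976, 0.1129]
ee_rot: [[-0.094, -0.007, 0.995], [-0.996, 0.004, -0.094], [-0.003, -1.0, -0.008]]
wrist_force: [0.6, 0.2, 0.3]
gripper_width: 0.958
```

>>> jog_arm:
  series:
    - [[0,-0.06,-0.05],[0,0,0],0.087]
    - [[0,-0.04,-0.05],[0,0,0],0.087]
    - [[0,0,0],[0,0,0],0.087]
    - [[0,0,0],[0,0,0],0.087]

```text
time_s: 60.92
tcp_pos: [0.4655, -0.3903, 0.2032]
ee_rot: [[-0.094, 0.001, 0.996], [-0.996, -0.0, -0.094], [0.0, -1.0, 0.001]]
wrist_force: [1.3, -0.2, -0.1]
gripper_width: 1.002
```

```bash
python3 - <<'E'
from h import *
C=cam('wrist'); im=capture('wrist'); np.save('w21.npy',im); t=capture('top'); s=capture('scene'); np.save('t9.npy',t)
print(lens(im,C,.064,[.555,-.4]))
a=cv2.resize(im[:190,150:350],(400,380)); b=cv2.resize(s[150:300,60:460],(800,300)); c=cv2.resize(t[90:280,80:430],(400,217))
o=np.zeros((600,800,3),np.uint8); o[:300]=b; o[300:517,:400]=c; o[300:600,400:]=cv2.resize(a,(400,300)); save('fin',o)
T=cam('top'); print(lens(t,T,.058,[.588,-.172]),lens(t,T,.058,[.617,.147]),lens(t,T,.064,[.555,-.4]))
go(.5541,-.3988,.2,84.6)
E
```

```text
(1277, array([ 0.5569, -0.4   ]), np.float64(174.4), array([ 554.4, -399.7,   45.6,   93.9,   84.6]))
(178, array([ 0.5849, -0.1704]), np.float64(177.4), array([ 587.4, -170.2,   44.4,   93.6,   86.1])) (162, array([0.6155, 0.148 ]), np.float64(171.9), array([615.9, 148.1,  41.6,  92.8,  82.3])) (0, array([nan, nan]), np.float64(nan), array([0., 0., 0., 0., 0.]))
t 61.08 shift [ 0.4  0.9 88.8] turn y 0.0 j6 109.3 F [-0.3  0.2 -0.2] w 87.0h.py:48: RuntimeWarning: Mean of empty slice.
  P=ray(C,np.c_[u,v],z)[:,:2]; P=P[np.linalg.norm(P-c0,axis=1)<r]; c=P.mean(0); ev,E=np.linalg.eigh(np.cov(P.T))
  ret = um.true_divide(
  avg = a.mean(axis, **keepdims_kw)
h.py:48: RuntimeWarning: Degrees of freedom <= 0 for slice
  P=ray(C,np.c_[u,v],z)[:,:2]; P=P[np.linalg.norm(P-c0,axis=1)<r]; c=P.mean(0); ev,E=np.linalg.eigh(np.cov(P.T))
  c *= np.true_divide(1, fact)
  c *= np.true_divide(1, fact)
```

View pics/fin.png

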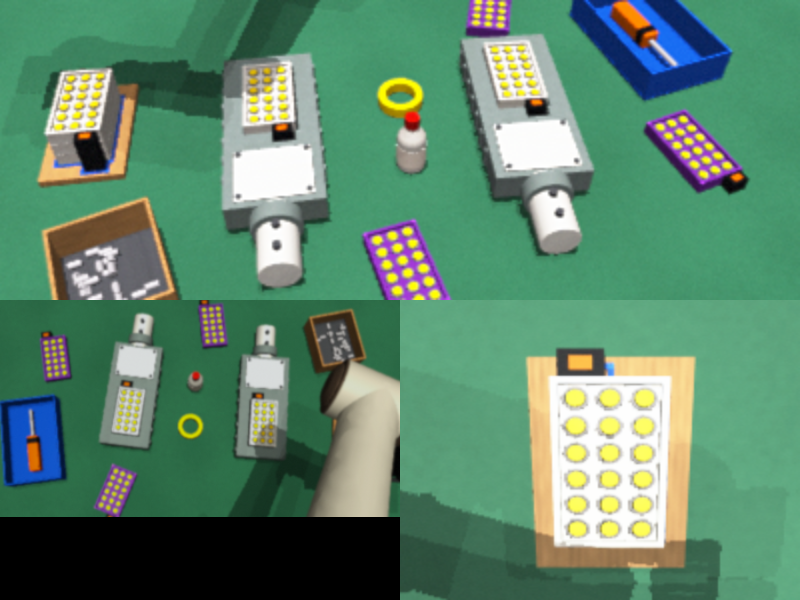

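All good in the composite: pile square with its tabs over the printed tab (top right of the pad view), both lamps fitted, driver in the bin, tape and glue untouched.

```bash
python3 -c "
from station import *
print(finish_job())"
```

```text
the job is handed in; nothing more can be done
None
```

The job is done and handed in at about 61 s of robot time. There were five white panels. I ignored the three purple ones and the larger orange tool at the bench edge.

- **Screwdriver:** it went into the blue bin first and lies flat there. My first grip on it missed because I lifted before the slow fingers had closed. It hadn't moved, and the second try held.
- **Lamps:** the panel left on lamp1 went into lamp2, and a bench panel went into lamp1. Both entered freely, met light bottom contact at seated height (9 N and 4 N), and show the tab in the notch. Each panel's centre is within about 2 mm and 0.3° of its pocket.
- **Pile:** the three spares are stacked on the pad's outline, lens side up, tabs over the printed tab. Their centres from the bottom up are (555.2, -400.1), (554.6, -400.0) and (554.4, -399.7) mm, all about -5.5° yaw. The pad measured (554.6–555.1, -400.5) mm, -5.5°.

One spare, the one nearest the bin, had been knocked about 35 mm aside. I found it again with the wrist camera before picking it up.

In the last pictures the glue and tape had not moved and nothing had fallen. The one check that failed was the top camera's view of the pile, because the arm was in the way. I checked the pile with the wrist and scene cameras instead. The top and wrist cameras differed by up to about 2.5 mm on the seated panels. That is within the calibration errors of the two cameras.

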